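# Hang a sample plate on the swinging drying hook

## Robot

A 6-joint arm with a two-finger parallel gripper is mounted at the origin on a cart in front of the work surface, level with it; the furniture and walls round the work are solid. World frame = base frame: x ahead of the robot, y to its left, z up, the work surface at z = 0. Lengths are in mm, angles in rad, forces in N, time in s.
With the tool pointing down it reaches from about 350 to 1000 mm from the base axis. Payload 7.1 kg.
Tool frame: the origin (TCP) lies midway between the tips of the shut fingers; the grasp point (between the pads) lies arm.grip_depth behind it (arm.grip_depth is the distance from the TCP to the grasp point, in mm); x points along the fingers, z is the direction in which the jaws open and shut, and the axes are right-handed (so a half turn about x gives the same grasp; the last joint's range is limited). The gripper opens to 85 mm and grips with 20 to 120 N. Pads are 22 mm wide; open, the fingers measure 114 mm over their backs; the gripper's body (76 mm by 85 mm) begins 54 mm behind the grasp point. The pads swing forward as they close: fully open they stand 13 mm farther back than shut.
Start: joints at [-1.238, 0.423, 1.63, -0, 1.089, -0.019], TCP at [215.384, -586.698, 231.319] pointing down, gripper open.
Joint ranges: [-3, 3], [-0.9, 2.11], [0.09, 2.58], [-1.31, 4.45], [0.11, 2.69], [-2.54, 2.54]. Speed limits (rad/s): [2.39, 2.39, 3.01, 3.14, 3.14, 3.14].

## Interface

Orientations are given as [roll, pitch, yaw] about the fixed x, y, z axes, in that order (R = Rz(yaw) Ry(pitch) Rx(roll)).
In Python, from bench import monitor, viewer, hand_in, arm gives the robot as it stands.
- The arm moves only by the tool send_rows, never from a script. Its argument "rows" is a list of rows, each a list of 5 numbers: the closure, from 0 (fully open) to 1 (shut), then the shift along the tool's x, y, z in mm, then the turn about the tool's x in degrees. A call has exactly 5 rows; each row shifts and turns the commanded pose from where the row before left it, along the tool's axes as they then stand; what a row does not reach is not made up. A row lasts 1/8 s, in which the tool goes at most 62.5 mm and 10.7 degrees, less where a joint would pass 70% of its speed; a pose out of reach is approached as far as the arm can. A call is refused whole if a number of a shift passes 62.5 or a number of a turn 10.7, either way. A call with a gripper value outside its range is refused whole. The fingers move at their own pace and stop on an object; "squeeze" is the grip in N (left out, the last holds). Time passes only in rows, so rows that do not move let the fingers close, or fill a call up. It gives the time, the measured TCP pose, the force and the opening at its end, in the units of the state.
- monitor.sense(): the state, without advancing time (a new reading comes with each control period).
- viewer.get_image(name): name is "scene" or "top"; returns a dict with "image" (400x640x3 uint8, red, green, blue), "range_z" (400x640 float32, mm along the optical axis (not along the pixel's ray), 0 where there is no reading), "intrinsics" (3x3 intrinsics, pixels), "xyz" and "rotation" of the camera in the world. Camera axes: x right, y down, z forward; pixel columns grow to the right and rows downward; lengths in mm; the calibration is good to about 2 mm. A picture is of the moment at which its call begins.
- hand_in(): hands the job in, once; it reports no verdict.
The state is a dict: "t": time; "joint_pos": joint angles; "qd": joint speeds; "effort": joint torques, N m; "ee_pos": TCP position; "orientation": TCP orientation; "force": force on the tool from outside, world axes, zero at the start; "moment": the same for the moment, N m; "gripper_width": finger opening in mm.
Only numpy, scipy, OpenCV 4.12 (cv2) and the standard library are available. Lean on these libraries where they do the work, as an engineer would, in place of code of your own. Each camera call takes 0.05 s, during which the arm holds its last target.

## Task

The hook of the drying stand is still swinging: steady it first with a light touch, so that it hangs quiet, then hang the sample plate from the rack on it. Pass the plate's eye over the hook's upturned tip and, before lowering it, press it straight back until the spring keeper is felt firmly on its stop (about 12 N, held for a second); then ease off, lower the eye fully home behind the tip, let go and leave hook and plate hanging still. Never push on the stand or its hook with more than 18 N, and leave the cup, the dish and the jar alone.

Things in the scene. Friction and masses are not known exactly. Their poses are not given: they have to be found in the camera images.
- stand: fixed dark steel drying stand: base plate 125 x 110 x 10 mm (x -50 to +75 mm), post 20 x 26 mm, 255 mm tall, 55 mm behind the origin (+x), steel pivot pin along stand x, 225 mm above the table, from the post to 12 mm in front of the origin. Origin on the table straight below the hook's pivot; -x is the front, where the hook points (roughly toward the robot); z up
- hook (a joint): swing (rad) of the hook about the pivot pin (stand x axis, right-hand rule: positive moves its lower end to stand +y); 0 = straight down. It swings sideways only, almost without friction, and does not come to rest by itself; at the start it swings up to 0.4 rad either way. It cannot move along x or turn about the vertical. Mass 220 g
- hook_bend (a point): where the hook's shank meets its arm, on their centre lines. The hook is an 8 mm round bar: the shank runs 100 mm straight down from the pivot to this point, then the level arm 68 mm forward (-x), then the upturned tip. Axes as the stand's when the hook hangs straight; moves with the hook
- hook_tip (a point): top of the hook's upturned tip (8 mm round bar), 68 mm in front of the shank, 16 mm above the arm's centre line. On the arm behind it sits the spring keeper, an aluminium plate 44 mm wide (y), 5 mm thick, 4 to 14 mm above the arm's centre line; it meets the plate's two sides beside its window, or its top bar when that is down. Axes as hook_bend
- hook_saddle (a point): the seat on top of the hook's arm, right behind the upturned tip, where the eye must end: 58 mm in front of the shank, 6 mm behind the tip's inner side, 96 mm below the pivot. Axes as hook_bend (x away from the robot). The keeper rests with its slippery face 2 to 10 mm behind the tip (different each time), gives 13 mm toward the shank at 1 rising to 5 N, then meets a hard stop
- rack: fixed wooden block 70 x 78 x 29 mm with one slot, 14 x 48 mm, 21 mm deep, its floor 8 mm above the table; the slot runs along the block's y. Origin at the centre of its underside
- sample: the sample plate, about 140 g, upright in the rack's slot: 12 mm thick (x), 44 mm wide (y), aluminium with a dark wooden inlay low down; a window (the eye) 26 mm wide, 45 to 75 mm above the underside; a top bar 75 to 83 mm; on it a wooden grip block 16 mm thick (x), 24 mm wide (y), 83 to 128 mm, to be taken across its width, high up. Origin at the centre of its underside, z up, x through the eye
- sample_eye (a point): middle of the underside of the plate's top bar (the top of its window), 75 mm above the plate's underside; axes as the plate's; this point has to come to rest on the hook_saddle
- cup: small dark red cup, 52 mm wide, 36 mm high, a bystander; origin at its underside
- dish: flat black dish, 84 mm wide, 14 mm high, a bystander; origin at its underside
- jar: small jar with a black lid, 52 mm wide, 58 mm high, a bystander; origin at its underside
Not all that is in view belongs to the job. Leave any red look-alike of the sample alone.

How it is judged (in metres and radians):
On the way, in this order (a step that is already met when the one before it is completed fails the run):
1. the hook has been steadied: it hangs quiet (below 0.2 rad/s) for half a second, with the plate not yet on it (velocity of joint hook between -0.2 and 0.2 rad/s and distance between sample_eye and hook_saddle above 0.025 m), for 0.5 s.
2. the plate, still raised (eye at least 8 mm above the saddle), is pressed back behind the hook's tip so that the keeper is firmly on its stop: more than 9 N for 0.4 s (contact force between stand and sample above 9 N and x of sample_eye in the frame of hook_saddle between 0.002 and 0.03 m and y of sample_eye in the frame of hook_saddle between -0.013 and 0.013 m and z of sample_eye in the frame of hook_saddle between 0.008 and 0.026 m), for 0.4 s.
At the end, for the whole second after the job is handed in: the plate's eye sits on the hook's saddle behind the tip (3 mm along the arm and in height, 10 mm sideways); the plate hangs upright (within 0.2 rad) and hook and plate are nearly still (below 0.4 rad/s) (x of sample_eye in the frame of hook_saddle between -0.003 and 0.003 m and y of sample_eye in the frame of hook_saddle between -0.01 and 0.01 m and z of sample_eye in the frame of hook_saddle between -0.003 and 0.003 m and angle between sample's own z axis and vertical below 0.2 rad and velocity of joint hook between -0.4 and 0.4 rad/s); the robot touches nothing.
It fails at once if the stand or its hook is pushed with more than 18 N (contact force between stand and sample above 18 N or contact force between stand and the fingers above 18 N or contact force between stand and the arm above 18 N).
It fails at once if the cup, the dish or the jar is moved more than 20 mm (distance of any of cup, dish, jar from where it was at the start of the episode above 0.02 m).
It also fails if it takes over 72 s, if anything falls off the work surface, if the arm or the gripper's body presses on something with over 40 N, if the wrist force passes 120 N, or if a joint passes its speed limit or range.

## Working session

There is one attempt and no reset: what is moved stays moved. The work goes in short steps, Python scripts to look and compute and a tool call to move; the robot and the scene stay as the last step left them, time stands still between calls to the robot, and variables do not carry over. Pictures are saved under pics/ and viewed, and the job is handed in when it is done.

Besides the shell and the picture viewer there is one more tool, called after "Emit:" by a JSON object that holds its "name" and its "arguments", one argument or row to a line. send_rows: Moves the arm, as the interface text tells. Its arguments: {"type":"object","properties":{"rows":{"type":"array"},"squeeze":{"type":"number"}},"required":["rows"]}

```bash
ls; mkdir -p pics
cat > h.py <<'E'
import numpy as np, cv2
from bench import monitor, viewer, hand_in, arm
def shot(name,fn):
    d=viewer.get_image(name); cv2.imwrite(fn,cv2.cvtColor(d['image'],cv2.COLOR_RGB2BGR)); return d
def cloud(d):
    K=np.array(d['intrinsics']);z=d['range_z'];h,w=z.shape
    u,v=np.meshgrid(np.arange(w),np.arange(h))
    p=np.stack([(u-K[0,2])*z/K[0,0],(v-K[1,2])*z/K[1,1],z],-1)
    return p@np.array(d['rotation']).T+np.array(d['xyz'])
E
python3 - <<'E'
from h import *
print(monitor.sense()); print(arm.grip_depth, [a for a in dir(arm) if a[0]!='_'])
for n in('scene','top'):
    d=shot(n,f'pics/{n}0.png'); print(n,d['intrinsics'],d['xyz'],d['rotation'])
    np.savez(f'{n}0.npz',**{k:np.array(v) for k,v in d.items()})
E
```

```text
pics
{'t': 0.0, 'joint_pos': array([-1.23801011e+00,  4.23872463e-01,  1.63070155e+00, -2.20770317e-07,
        1.08858047e+00, -1.90052267e-02]), 'qd': array([ 0.00106375,  0.00033467, -0.00041948, -0.00112068, -0.0006328 ,
       -0.00018303]), 'effort': array([ 3.06726011e-03, -5.57379413e+01, -2.81742883e+01,  1.40267125e-04,
        7.20722615e-03,  2.90856065e-06]), 'ee_pos': array([ 215.20390567, -586.19553804,  230.52139988]), 'orientation': array([3.12271256, 1.56923449, 1.90370778]), 'force': array([ 0.09688142, -0.60703197, -0.14996749]), 'moment': array([ 0.00358071,  0.01995565, -0.00085497]), 'gripper_width': 85.37691262367211}
18.700000000000003 ['IKError', 'grip_depth']
scene [[368.781906     0.         320.64068313]
 [  0.         368.781906   191.27457529]
 [  0.           0.           1.        ]] [-113.55745019  379.23195545  755.85655144] [-2.26029132  0.01861418 -2.2337002 ]
top [[489.18000576   0.         314.21203064]
 [  0.         489.18000576 197.12371699]
 [  0.           0.           1.        ]] [ 344.73238311  -82.02270122 1552.58370752] [-3.03149296  0.00884941 -1.58764082]
```

```bash
cat >> h.py <<'E'
from scipy.spatial.transform import Rotation as Rn
def cloud(d):
    K=np.array(d['intrinsics']);z=d['range_z'];h,w=z.shape
    u,v=np.meshgrid(np.arange(w),np.arange(h))
    p=np.stack([(u-K[0,2])*z/K[0,0],(v-K[1,2])*z/K[1,1],z],-1)
    P=p@Rn.from_euler('xyz',d['rotation']).as_matrix().T+np.array(d['xyz'])
    P[z==0]=np.nan
    return P
def tool():
    s=monitor.sense(); return s,Rn.from_euler('xyz',s['orientation']).as_matrix()
E
python3 - <<'E'
from h import *
for n in('scene','top'):
    d=dict(np.load(f'{n}0.npz')); P=cloud(d); print(n,P[200,::80].round(0).tolist())
s,R=tool();print(R.round(3))
E
```

```text
scene [[1003.0, 604.0, 130.0], [1013.0, 445.0, 37.0], [786.0, 263.0, 89.0], [539.0, 128.0, 181.0], [585.0, -146.0, 0.0], [122.0, 67.0, 427.0], [372.0, -766.0, -196.0], [331.0, -1727.0, -695.0]]
top [[526.0, 940.0, -4.0], [520.0, 678.0, 3.0], [508.0, 398.0, 75.0], [486.0, 129.0, 233.0], [507.0, -89.0, -2.0], [502.0, -344.0, 4.0], [492.0, -577.0, 64.0], [494.0, -852.0, -1.0]]
[[-0.     0.939  0.345]
 [ 0.001  0.345 -0.939]
 [-1.     0.    -0.001]]
```

View pics/scene0.png

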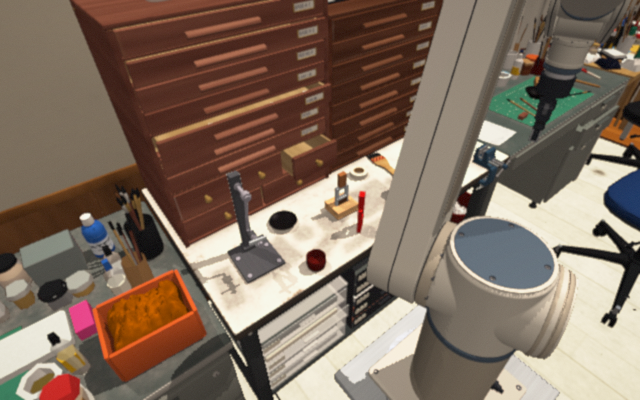

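View pics/top0.png

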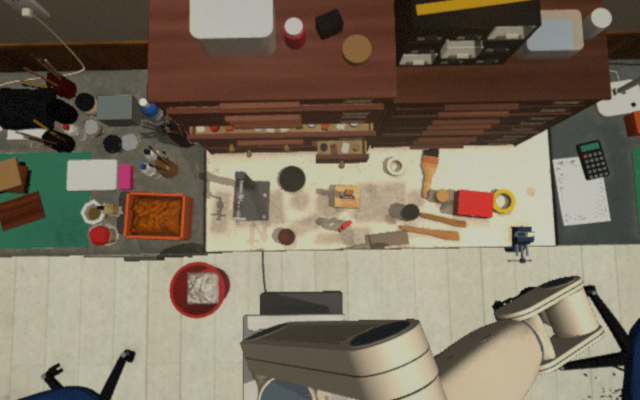

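Run:
```python
from h import *
a=cv2.imread('pics/scene0.png'); b=cv2.imread('pics/top0.png')
cv2.imwrite('pics/scene0c.png',cv2.resize(a[140:300,190:430],(792,528),interpolation=cv2.INTER_CUBIC))
cv2.imwrite('pics/top0c.png',cv2.resize(b[130:260,200:460],(800,400),interpolation=cv2.INTER_CUBIC))
```

```text
(no output)
```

View pics/scene0c.png

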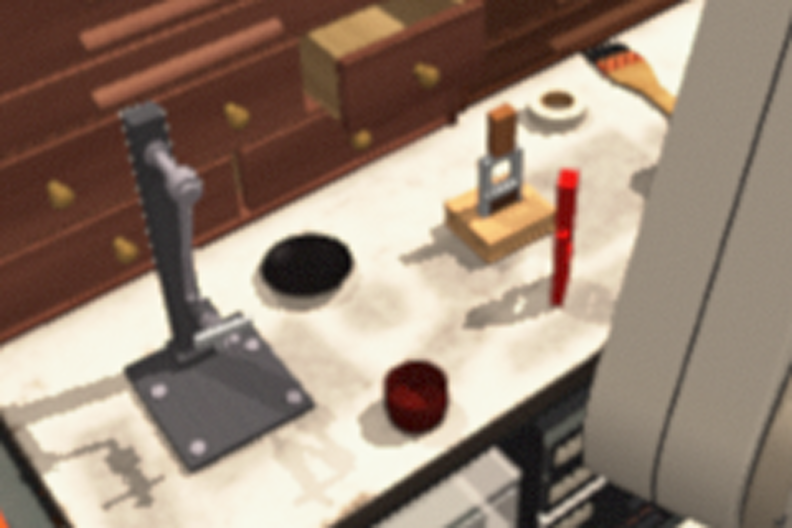

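View pics/top0c.png

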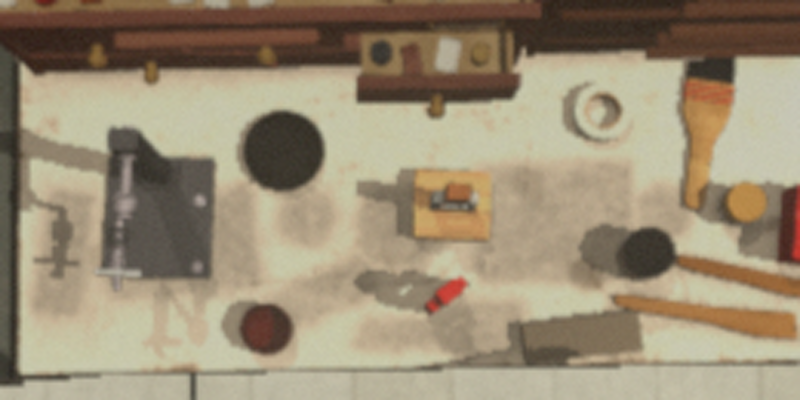

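Run:
```python
from h import *
T=dict(np.load('top0.npz'));S=dict(np.load('scene0.npz'))
for nm,d in(('top',T),('scene',S)):
    P=cloud(d); x,y,z=P[...,0],P[...,1],P[...,2]
    im=d['image'].astype(int)
    hsv=cv2.cvtColor(d['image'],cv2.COLOR_RGB2HSV)
    tab=(x>380)&(x<640)&(y>-350)&(y<420)
    print(nm,'table z med', np.nanmedian(z[tab&(abs(z)<8)]))
    # rack top ~29
    m=tab&(abs(z-29)<4)&(y>-150)&(y<50)&(hsv[...,1]>80)
    pts=P[m][:,:2].astype(np.float32)
    if len(pts)>20: print(' rack29',len(pts),cv2.minAreaRect(pts), np.nanmedian(P[m],0))
    m=tab&(z>95)&(z<140)&(y>-150)&(y<50)
    pts=P[m]; print(' grip',len(pts),pts.min(0),pts.max(0),np.median(pts,0)) if len(pts) else None
    m=tab&(abs(z-10)<4)&(y>100)&(y<400)&(hsv[...,2]<110)
    cs,_=cv2.findContours(m.astype(np.uint8),cv2.RETR_EXTERNAL,cv2.CHAIN_APPROX_NONE)
    c=max(cs,key=cv2.contourArea)
    mm=np.zeros_like(m,np.uint8);cv2.drawContours(mm,[c],-1,1,-1)
    q=P[(mm>0)&m]; print(' base',len(q),cv2.minAreaRect(q[:,:2].astype(np.float32)),np.median(q,0))
    m=tab&(z>240)&(z<275)&(y>100)&(y<400)
    q=P[m]; print(' posttop',len(q),cv2.minAreaRect(q[:,:2].astype(np.float32)) if len(q) else '',np.median(q,0) if len(q) else '')
    # drawers edge
    m=(x>560)&(x<760)&(y>-150)&(y<150)&(z>60)&(z<200); q=P[m]
    for yy in range(-150,350,50):
        m=(x>520)&(x<800)&(abs(y-yy)<10)&(z>25)&(z<400)
        print('  wall y',yy, [ (zz,round(float(np.nanmin(x[m&(abs(z-zz)<15)])),0)) for zz in (50,100,150,200,250,300,350) if (m&(abs(z-zz)<15)).any()])
```

```text
top table z med 1.262587567331252
 rack29 96 ((430.4837646484375, -85.07705688476562), (115.8030776977539, 251.95516967773438), 39.318031311035156) [ 512.44749371 -142.66721854   29.93350595]
 grip 101 [ 417.78606864 -149.76999717   97.94877597] [639.8970575    8.63593465 138.96621483] [ 607.24157966 -120.47446354  114.23499506]
 base 371 ((505.14801025390625, 131.23170471191406), (61.316162109375, 112.14336395263672), 89.66093444824219) [497.14144015 126.93761638  10.74528405]
 posttop 84 ((525.601318359375, 126.04177856445312), (26.39382553100586, 69.11637115478516), 89.1847152709961) [549.41155183 125.23528505 255.52193172]
  wall y -150 [(50, 521.0), (100, 521.0), (150, 584.0), (300, 631.0), (350, 629.0)]
  wall y -100 [(100, 606.0), (150, 605.0), (300, 631.0), (350, 630.0)]
  wall y -50 [(50, 660.0), (100, 659.0), (150, 660.0), (200, 649.0), (300, 620.0), (350, 629.0)]
  wall y 0 [(50, 659.0), (100, 661.0), (150, 640.0), (300, 619.0), (350, 631.0)]
  wall y 50 [(50, 659.0), (100, 660.0), (300, 620.0), (350, 631.0)]
  wall y 100 [(50, 661.0), (100, 660.0), (300, 620.0), (350, 630
[... 1279 characters left out ...]
all y 0 [(50, 658.0), (100, 658.0), (150, 640.0), (200, 647.0), (250, 643.0), (300, 614.0), (350, 627.0)]
  wall y 50 [(50, 658.0), (100, 658.0), (150, 657.0), (200, 645.0), (250, 644.0), (300, 617.0), (350, 628.0)]
  wall y 100 [(50, 658.0), (100, 658.0), (150, 658.0), (200, 646.0), (250, 643.0), (300, 616.0), (350, 628.0)]
  wall y 150 [(50, 539.0), (100, 540.0), (150, 540.0), (200, 540.0), (250, 539.0), (300, 629.0), (350, 628.0)]
  wall y 200 [(50, 658.0), (100, 658.0), (150, 657.0), (200, 658.0), (250, 653.0), (300, 627.0), (350, 628.0)]
  wall y 250 [(50, 656.0), (100, 657.0), (150, 655.0), (200, 657.0), (250, 653.0), (300, 629.0), (350, 629.0)]
  wall y 300 [(50, 699.0), (100, 701.0)]
```

```bash
cat >> h.py <<'E'
def rays(d,uv):
    K=np.array(d['intrinsics']);uv=np.atleast_2d(uv).astype(float)
    r=np.c_[(uv[:,0]-K[0,2])/K[0,0],(uv[:,1]-K[1,2])/K[1,1],np.ones(len(uv))]
    return r@Rn.from_euler('xyz',d['rotation']).as_matrix().T
def onz(d,uv,z):
    r=rays(d,uv);o=np.array(d['xyz']); return o+r*((z-o[2])/r[:,2])[:,None]
def proj(d,X):
    K=np.array(d['intrinsics']);p=(np.atleast_2d(X)-np.array(d['xyz']))@Rn.from_euler('xyz',d['rotation']).as_matrix()
    return np.c_[p[:,0]/p[:,2]*K[0,0]+K[0,2],p[:,1]/p[:,2]*K[1,1]+K[1,2]]
E
python3 - <<'E'
from h import *
for n in('scene','top'):
    d=dict(np.load(f'{n}0.npz'));P=cloud(d);z=P[...,2];x=P[...,0];y=P[...,1]
    def rep(name,m,h):
        cs,_=cv2.findContours(m.astype(np.uint8),cv2.RETR_EXTERNAL,cv2.CHAIN_APPROX_NONE)
        if not cs: print(name,'none');return
        c=max(cs,key=cv2.contourArea).reshape(-1,2)
        q=onz(d,c,h)[:,:2].astype(np.float32); r=cv2.minAreaRect(q)
        print(n,name,len(c),'px',c.mean(0).round(0),np.round(r[0],1),np.round(r[1],1),round(r[2],1))
    off=-1.8 if n=='scene' else 1.2
    rep('posttop',(abs(z-255-off)<5)&(x>500)&(y>80)&(y<200)&(x<600),255)
    rep('base',(abs(z-10-off)<4)&(x>420)&(x<600)&(y>60)&(y<220),10)
    rep('griptop',(abs(z-136-off)<4)&(x>470)&(x<560)&(y>-150)&(y<0),136)
    rep('grip',(z-off>95)&(z<145)&(x>470)&(x<560)&(y>-130)&(y<0),136)
    rep('rack',(abs(z-29-off)<4)&(x>440)&(x<600)&(y>-140)&(y<0),29)
    m=(z>70)&(x>400)&(x<600)&(y>-140)&(y<-20); q=P[m]
    print(n, q[:, :].round(0)[::4].tolist()[:40])
E
```

```text
scene posttop 29 px [232. 175.] [544.4 131.3] [26.6 24.2] 82.8
scene base 142 px [255. 259.] [503.9 132.4] [109.7 128.1] 87.1
griptop none
grip none
scene rack 37 px [332. 207.] [ 512.1 -132.4] [13.1 70.3] 88.5
scene [[408.0, -140.0, 72.0]]
top posttop 30 px [240. 175.] [550.3 125.5] [26.9 19. ] 89.0
top base 188 px [256. 199.] [505.1 115.4] [ 91.9 130.8] 89.0
griptop none
grip none
top rack 29 px [336. 198.] [ 509.4 -138. ] [ 3.1 44.1] 88.8
top []
```

Run:
```python
from h import *
a=cv2.imread('pics/scene0.png'); b=cv2.imread('pics/top0.png')
def crop(im,x0,x1,y0,y1,s,fn):
    c=cv2.resize(im[y0:y1,x0:x1],None,fx=s,fy=s,interpolation=cv2.INTER_NEAREST)
    for u in range(x0,x1,10): cv2.putText(c,str(u),((u-x0)*s,9),0,.3,(0,255,0)); cv2.line(c,((u-x0)*s,10),((u-x0)*s,14),(0,255,0))
    for v in range(y0,y1,10): cv2.putText(c,str(v),(0,(v-y0)*s+4),0,.3,(0,255,0))
    return c
cv2.imwrite('pics/z1.png',crop(a,215,290,165,285,5,'')); 
cv2.imwrite('pics/z2.png',np.hstack([crop(b,225,285,165,230,6,''),crop(b,320,380,170,235,6,'')]))
cv2.imwrite('pics/z3.png',crop(a,315,385,160,245,7,''))
```

```text
(no output)
```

View pics/z1.png

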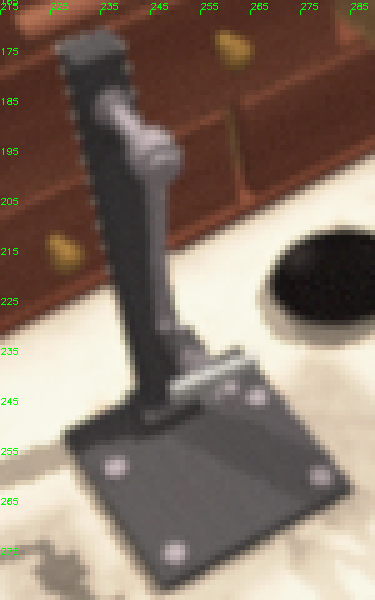

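View pics/z2.png

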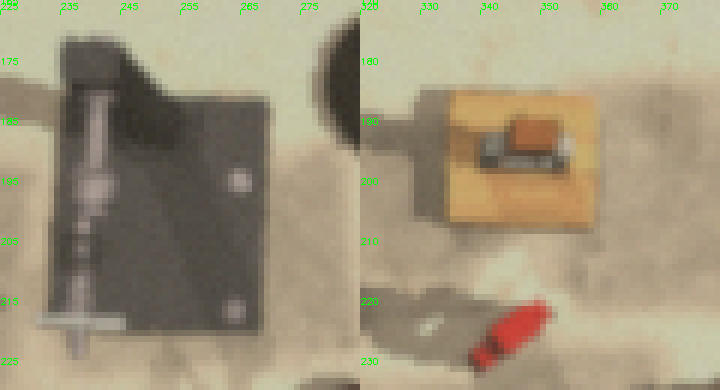

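View pics/z3.png

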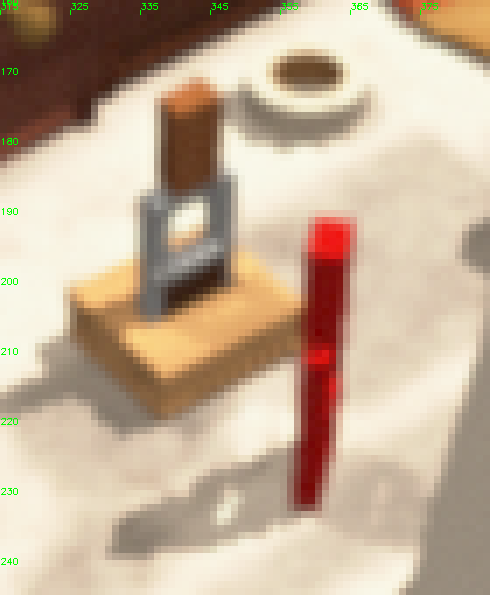

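Run:
```python
from h import *
T=dict(np.load('top0.npz'));S=dict(np.load('scene0.npz'))
def p(n,d,uv,z): print(n,onz(d,np.array(uv)-0.5,z)[:,:2].round(1).tolist())
p('T base TR BR BL',T,[(269.5,181.2),(268.8,220.3),(233.3,220.3)],10)
p('T post TL TR BL(mid)',T,[(235.2,171.3),(245.2,171.3),(235,179)],255)
p('T rack TL TR BL BR',T,[(334.7,185.2),(359.4,186),(334.3,207.2),(359,208)],29)
p('T grip',T,[(345,189.7),(353,189.7),(345,195),(353,195)],136)
p('S base L bot R',S,[(228,251.5),(247.3,281),(285.2,261.8)],10)
p('S post front-left,front-right, backR,backL',S,[(229.3,178),(240,175.5),(237.5,170.5),(227,172.8)],255)
p('S rack L, bot, R',S,[(324.8,201.5),(337.5,213.5),(359,202.5)],29)
p('S grip L,bot,R, back',S,[(338,174),(341,175.6),(346.3,173.3),(343,171.5)],136)
for n,d in(('T',T),('S',S)):
    P=cloud(d)
    print(n,[P[v,u].round(0).tolist() for u,v in ([(349,192),(350,193),(340,175),(238,174),(262,200)] if n=='T' else [(342,174),(342,178),(234,174),(250,262),(342,182)])])
```

```text
T base TR BR BL [[570.7, 71.9], [446.0, 75.0], [447.9, 187.3]]
T post TL TR BL(mid) [[563.4, 139.6], [562.9, 112.7], [542.5, 140.1]]
T rack TL TR BL BR [[551.5, -134.8], [547.6, -212.3], [482.2, -132.1], [478.3, -209.2]]
T grip [[523.2, -160.9], [522.8, -184.2], [507.6, -160.5], [507.2, -183.8]]
S base L bot R [[568.0, 180.8], [450.6, 187.8], [442.3, 81.0]]
S post front-left,front-right, backR,backL [[540.6, 142.9], [533.6, 119.6], [554.5, 114.9], [561.9, 137.9]]
S rack L, bot, R [[546.6, -133.0], [482.1, -128.6], [478.5, -209.3]]
S grip L,bot,R, back [[518.0, -159.2], [507.0, -160.9], [505.8, -179.3], [518.1, -177.7]]
T [[514.0, -173.0, 144.0], [511.0, -176.0, 139.0], [586.0, -155.0, 1.0], [555.0, 131.0, 251.0], [509.0, 95.0, 11.0]]
S [[512.0, -170.0, 133.0], [507.0, -167.0, 123.0], [548.0, 127.0, 253.0], [499.0, 152.0, 8.0], [506.0, -167.0, 109.0]]
```

Emit:
{"name": "send_rows", "arguments": {
  "rows": [
    [0, -20, 0, 0, 5.5],
    [0, -20, 0, 0, 5.5],
    [0, -20, 0, 0, 5.5],
    [0, -20, 0, 0, 5.5],
    [0, -10, 0, 0, 0]
  ]
}}

```text
t: 0.72
ee_pos: [215.4, -586.9, 322.1]
orientation: [0.387, 1.57, -1.215]
force: [0.2, -0.4, 0.0]
gripper_width: 85.6
```

Emit:
{"name": "send_rows", "arguments": {
  "rows": [
    [0, 0, 35, -40, 0],
    [0, 0, 40, -45, 0],
    [0, 0, 40, -45, 0],
    [0, 0, 40, -45, 0],
    [0, 0, 40, -45, 0]
  ]
}}

```text
t: 1.35
ee_pos: [418.2, -371.4, 320.8]
orientation: [-2.298, 1.57, 2.384]
force: [0.5, -1.6, 0.7]
gripper_width: 85.5
```

Run:
```python
from h import *
s,R=tool();print(s['ee_pos'],R.round(3).tolist(),s['joint_pos'])
```

```text
[ 418.24340011 -371.37939087  320.81371938] [[-0.001, 1.0, -0.03], [0.0, -0.03, -1.0], [-1.0, -0.001, -0.0]] [-7.47398636e-01  2.33211203e-01  1.68611766e+00  7.40826071e-06
  1.22295558e+00  8.53402922e-01]
```

Emit:
{"name": "send_rows", "arguments": {
  "rows": [
    [0, 0, 0, -55, 0],
    [0, 0, 0, -60, 0],
    [0, 0, 0, -60, 0],
    [0, 0, -5, -60, 0],
    [0, 0, -5, -60, 0]
  ]
}}

```text
t: 1.98
ee_pos: [416.2, -76.1, 321.0]
orientation: [-2.123, 1.57, 2.559]
force: [1.1, 0.5, -0.1]
gripper_width: 85.5
```

Emit:
{"name": "send_rows", "arguments": {
  "rows": [
    [0, 0, -5, -60, 0],
    [0, 0, -5, -55, 0],
    [0, 0, 0, -45, 0],
    [0, 0, -5, -30, 0],
    [0, 0, 0, 0, 0]
  ]
}}

```text
t: 2.6
ee_pos: [407.4, 114.0, 320.9]
orientation: [-1.483, 1.57, -3.081]
force: [-0.5, -0.0, 0.8]
gripper_width: 85.2
```

Run:
```python
from h import *
s,R=tool();print(s['ee_pos'],s['t'])
d=shot('top','pics/top1.png');e=shot('scene','pics/scene1.png')
np.savez('top1.npz',**d);np.savez('scene1.npz',**e)
a=cv2.imread('pics/top1.png')[130:260,190:320];b=cv2.imread('pics/scene1.png')[100:300,190:390]
cv2.imwrite('pics/c1.png',np.hstack([cv2.resize(a,(390,390)),cv2.resize(b,(390,390))]))
```

```text
[407.38142528 113.97583106 320.85412157] 2.6
```

View pics/c1.png

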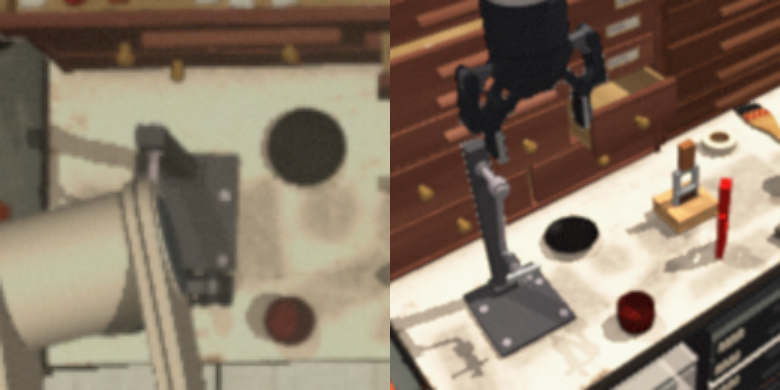

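Emit:
{"name": "send_rows", "arguments": {
  "rows": [
    [0, 30, -10, -10, 0],
    [0, 50, 0, -6, 0],
    [0, 50, 0, 0, 0],
    [0, 40, 0, 0, 0],
    [0, 30, 0, 0, 0]
  ]
}}

```text
t: 3.32
ee_pos: [398.0, 127.5, 119.7]
orientation: [-1.158, 1.569, -2.762]
force: [-1.0, -0.2, -0.8]
gripper_width: 85.6
```

Emit:
{"name": "send_rows", "arguments": {
  "rows": [
    [0, 5, 0, 0, 0],
    [0, 0, 0, 0, 0],
    [0, 0, 0, 0, 0],
    [0, 0, 0, 0, 0],
    [0, 0, 0, 0, 0]
  ]
}}

```text
t: 3.95
ee_pos: [398.8, 128.9, 116.9]
orientation: [1.886, 1.569, 0.284]
force: [0.3, -0.5, -0.5]
gripper_width: 85.3
```

Run:
```python
from h import *
s,R=tool();print(s['ee_pos'],s['t'],s['force'])
e=shot('scene','pics/scene2.png');np.savez('scene2.npz',**e)
t=s['ee_pos'];print(proj(e,[t+[0,43,13],t+[0,-43,13],t+[0,0,0]]))
b=cv2.imread('pics/scene2.png')[140:290,200:350]
b=cv2.resize(b,(600,600),interpolation=cv2.INTER_CUBIC);cv2.imwrite('pics/c2.png',b)
```

```text
[398.84693527 128.92648444 116.93776861] 3.95 [ 0.25948517 -0.53263351 -0.48228643]
[[256.77870316 258.18215891]
 [289.19116419 240.00123323]
 [273.94844853 252.7163541 ]]
```

View pics/c2.png

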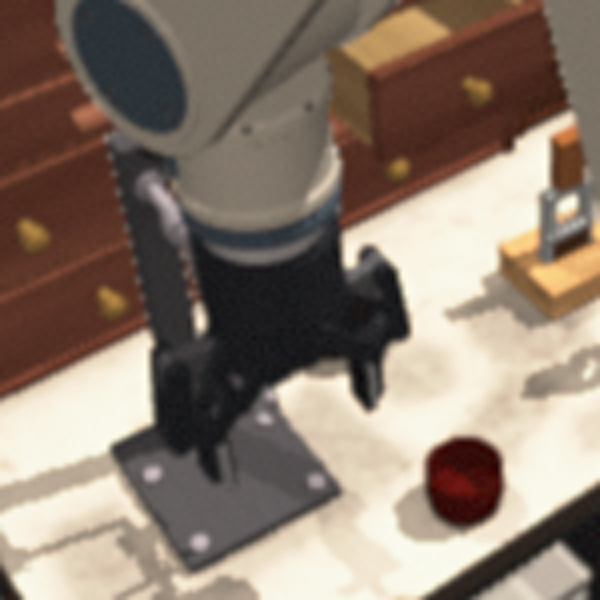

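Emit:
{"name": "send_rows", "arguments": {
  "rows": [
    [0, 0, 6, 0, 0],
    [0, 0, 6, -1, 0],
    [0, 0, 5, 0, 0],
    [0, 0, 2, 0, 0],
    [0, 0, 0, 0, 0]
  ]
}}

```text
t: 4.62
ee_pos: [417.6, 129.1, 116.2]
orientation: [-1.28, 1.571, -2.883]
force: [-0.4, 0.2, 0.9]
gripper_width: 85.5
```

Emit:
{"name": "send_rows", "arguments": {
  "rows": [
    [0.05, 0, 0, 0, 0],
    [0.08, 0, 0, 0, 0],
    [0.11, 0, 0, 0, 0],
    [0.14, 0, 0, 0, 0],
    [0.17, 0, 0, 0, 0]
  ]
}}

```text
t: 5.25
ee_pos: [417.5, 129.2, 116.3]
orientation: [-1.291, 1.571, -2.894]
force: [0.0, 0.2, 0.8]
gripper_width: 71.1
```

Run:
```python
from h import *
s,R=tool();print(s['ee_pos'],s['t'],s['force'],s['gripper_width'])
e=shot('scene','pics/scene3.png')
b=cv2.imread('pics/scene3.png')[140:290,200:350]
b=cv2.resize(b,(600,600),interpolation=cv2.INTER_CUBIC);cv2.imwrite('pics/c3.png',b)
```

```text
[417.48340606 129.16493948 116.33244394] 5.25 [0.01451278 0.16389106 0.83330747] 71.11485290146253
```

View pics/c3.png

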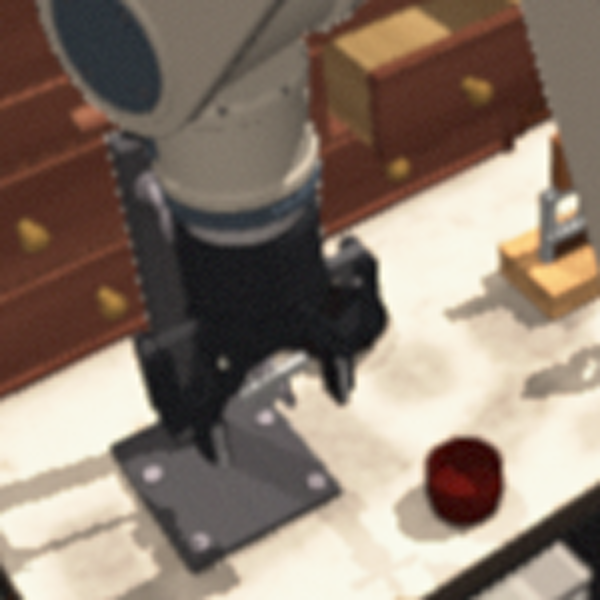

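Emit:
{"name": "send_rows", "arguments": {
  "rows": [
    [0.2, 0, 0, 0, 0],
    [0.23, 0, 0, 0, 0],
    [0.26, 0, 0, 0, 0],
    [0.29, 0, 0, 0, 0],
    [0.32, 0, 0, 0, 0]
  ]
}}

```text
t: 5.92
ee_pos: [417.5, 129.2, 116.3]
orientation: [2.898, 1.571, 1.295]
force: [0.2, 1.0, -0.1]
gripper_width: 58.2
```

Emit:
{"name": "send_rows", "arguments": {
  "rows": [
    [0.34, 0, 0, 0, 0],
    [0.36, 0, 0, 0, 0],
    [0.39, 0, 0, 0, 0],
    [0.42, 0, 0, 0, 0],
    [0.45, 0, 0, 0, 0]
  ]
}}

```text
t: 6.55
ee_pos: [417.5, 129.2, 116.3]
orientation: [-1.513, 1.571, -3.116]
force: [-0.5, -0.1, 0.3]
gripper_width: 47.0
```

Emit:
{"name": "send_rows", "arguments": {
  "rows": [
    [0.48, 0, 0, 0, 0],
    [0.51, 0, 0, 0, 0],
    [0.54, 0, 0, 0, 0],
    [0.57, 0, 0, 0, 0],
    [0.6, 0, 0, 0, 0]
  ]
}}

```text
t: 7.18
ee_pos: [417.5, 129.2, 116.3]
orientation: [2.67, 1.571, 1.067]
force: [0.7, -0.3, -0.2]
gripper_width: 34.3
```

```bash
cat > pk.py <<'E'
import sys
from h import *
n=sys.argv[1]
s,R=tool();print(s['ee_pos'].round(1),s['t'],s['force'].round(1),s['gripper_width'])
o=[]
for i in range(int(sys.argv[2])):
    e=shot('scene',f'pics/{n}_{i}.png');np.savez(f'{n}_{i}.npz',**e)
    b=cv2.imread(f'pics/{n}_{i}.png')[205:265,230:310]
    o.append(cv2.resize(b,(400,300),interpolation=cv2.INTER_CUBIC))
o=o+[o[-1]*0]*(len(o)%2)
o=np.vstack([np.hstack(o[i:i+2]) for i in range(0,len(o),2)])
cv2.imwrite(f'pics/{n}.png',o)
E
python3 pk.py k1 4
```

```text
[417.5 129.2 116.3] 7.175 [ 0.7 -0.3 -0.2] 34.26507033060471
```

View pics/k1.png

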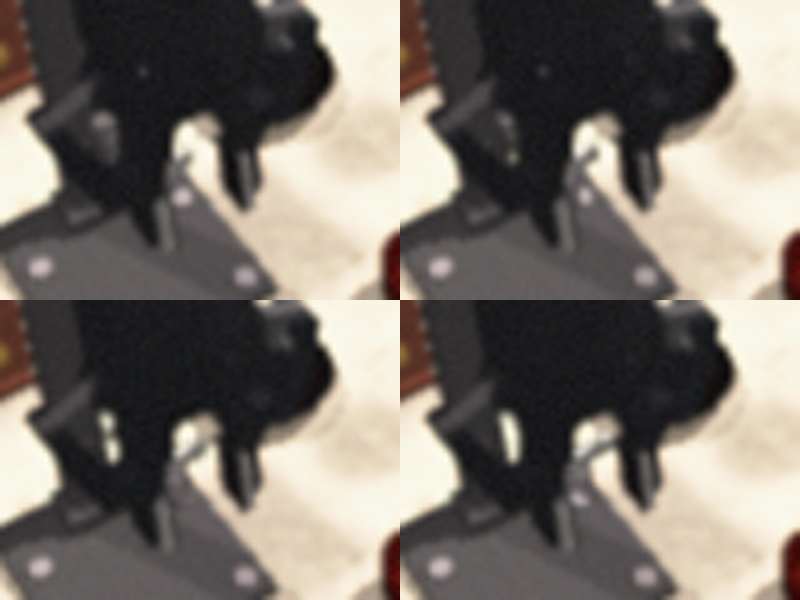

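Emit:
{"name": "send_rows", "arguments": {
  "rows": [
    [0.62, 0, 0, 0, 0],
    [0.64, 0, 0, 0, 0],
    [0.66, 0, 0, 0, 0],
    [0.68, 0, 0, 0, 0],
    [0.7, 0, 0, 0, 0]
  ]
}}

```text
t: 8.0
ee_pos: [417.5, 129.2, 116.3]
orientation: [2.636, 1.571, 1.033]
force: [0.1, -0.1, -0.6]
gripper_width: 25.6
```

Emit:
{"name": "send_rows", "arguments": {
  "rows": [
    [0.72, 0, 0, 0, 0],
    [0.74, 0, 0, 0, 0],
    [0.76, 0, 0, 0, 0],
    [0.78, 0, 0, 0, 0],
    [0.8, 0, 0, 0, 0]
  ]
}}

```text
t: 8.62
ee_pos: [417.5, 129.2, 116.3]
orientation: [2.894, 1.571, 1.291]
force: [-0.5, 0.2, 0.3]
gripper_width: 16.9
```

```bash
python3 pk.py k2 4
```

```text
[417.5 129.2 116.3] 8.625 [-0.5  0.2  0.3] 16.877740598749952
```

View pics/k2.png

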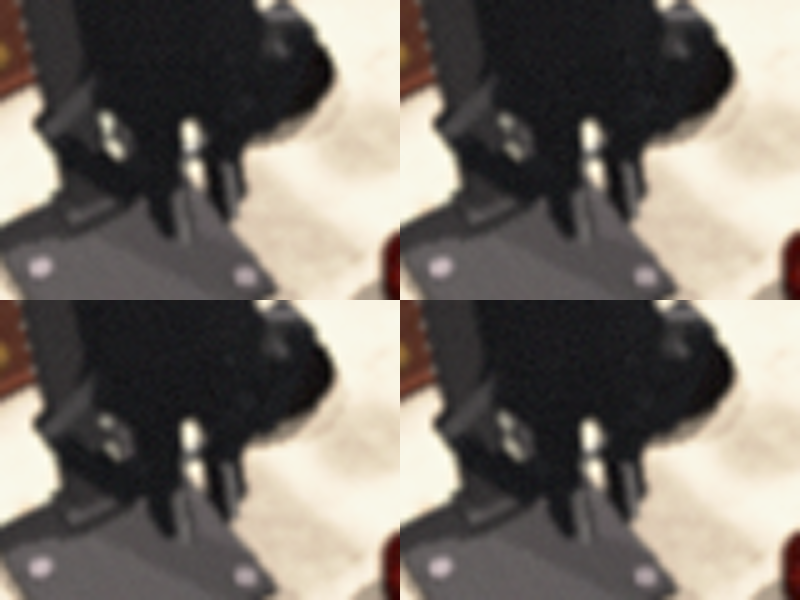

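Emit:
{"name": "send_rows", "arguments": {
  "rows": [
    [0.8, 0, 0, 3, 0],
    [0.8, 0, 0, 3, 0],
    [0.8, 0, 0, 3, 0],
    [0.8, 0, 0, 3, 0],
    [0.8, 0, 0, 3, 0]
  ]
}}

```text
t: 9.45
ee_pos: [417.1, 114.0, 116.3]
orientation: [2.35, 1.571, 0.747]
force: [0.1, 0.3, -0.5]
gripper_width: 17.0
```

Emit:
{"name": "send_rows", "arguments": {
  "rows": [
    [0.8, 0, 0, 0, 0],
    [0.8, 0, 0, 0, 0],
    [0.8, 0, 0, 0, 0],
    [0.8, 0, 0, 0, 0],
    [0.8, 0, 0, 0, 0]
  ]
}}

```text
t: 10.07
ee_pos: [417.1, 114.2, 116.3]
orientation: [2.686, 1.571, 1.083]
force: [-0.3, -0.2, -0.2]
gripper_width: 17.1
```

```bash
python3 pk.py k3 4
```

```text
[417.1 114.2 116.3] 10.075 [-0.3 -0.2 -0.2] 17.118034540802388
```

View pics/k3.png

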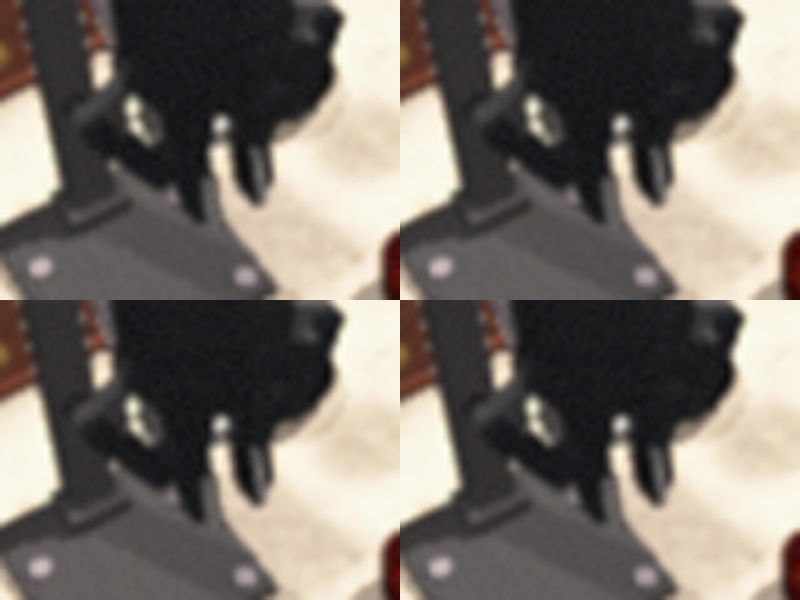

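Emit:
{"name": "send_rows", "arguments": {
  "rows": [
    [0.8, 0, 0, -1, 0],
    [0.8, 0, 0, -1, 0],
    [0.8, 0, 0, -1, 0],
    [0.8, 0, 0, -1, 0],
    [0.8, 0, 0, -1, 0]
  ]
}}

```text
t: 10.9
ee_pos: [417.2, 119.3, 116.3]
orientation: [2.283, 1.571, 0.68]
force: [0.4, 1.7, -0.1]
gripper_width: 17.3
```

Emit:
{"name": "send_rows", "arguments": {
  "rows": [
    [0.8, 0, 0, -1, 0],
    [0.8, 0, 0, -1, 0],
    [0.8, 0, 0, -1, 0],
    [0.8, 0, 0, -0.5, 0],
    [0.8, 0, 0, -0.5, 0]
  ]
}}

```text
t: 11.52
ee_pos: [417.3, 123.2, 116.3]
orientation: [1.826, 1.571, 0.223]
force: [-0.4, 0.8, 0.5]
gripper_width: 17.2
```

Emit:
{"name": "send_rows", "arguments": {
  "rows": [
    [0.8, 0, 0, -0.5, 0],
    [0.8, 0, 0, -0.5, 0],
    [0.8, 0, 0, -0.5, 0],
    [0.8, 0, 0, -0.5, 0],
    [0.8, 0, 0, -0.5, 0]
  ]
}}

```text
t: 12.15
ee_pos: [417.4, 125.7, 116.3]
orientation: [1.194, 1.571, -0.409]
force: [-0.2, 0.3, 0.2]
gripper_width: 16.8
```

```bash
python3 pk.py k4 6
```

```text
[417.4 125.7 116.3] 12.15 [-0.2  0.3  0.2] 16.771091354205033
```

View pics/k4.png

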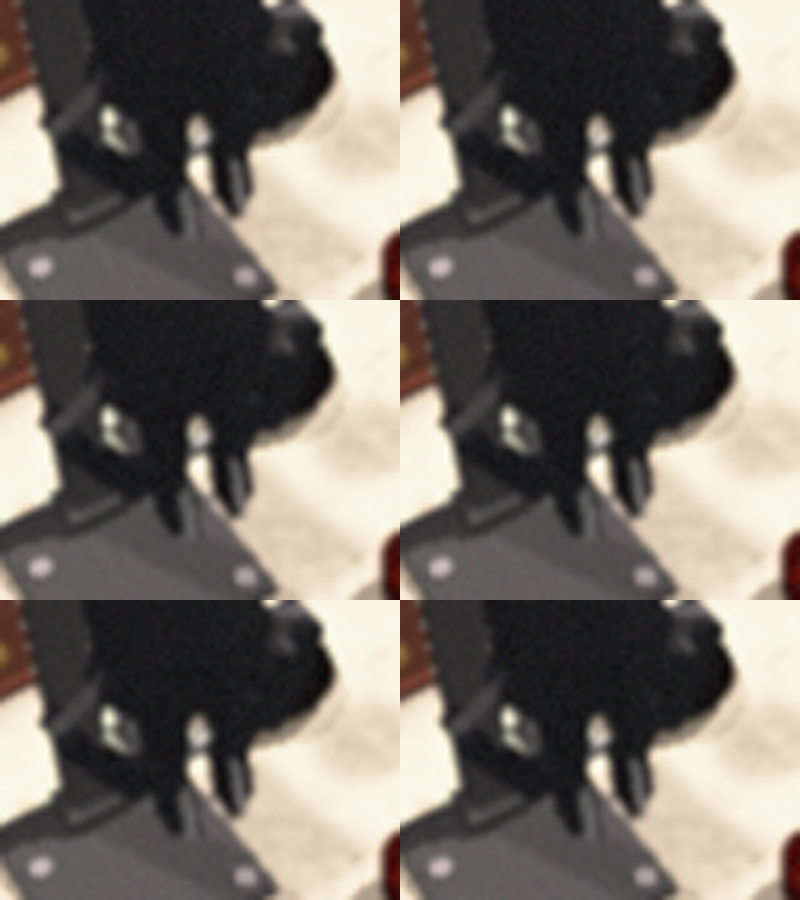

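Emit:
{"name": "send_rows", "arguments": {
  "rows": [
    [0.79, 0, 0, -0.5, 0],
    [0.77, 0, 0, -0.5, 0],
    [0.74, 0, 0, -0.5, 0],
    [0.7, 0, 0, -0.5, 0],
    [0.65, 0, 0, -0.5, 0]
  ]
}}

```text
t: 13.08
ee_pos: [417.5, 128.2, 116.3]
orientation: [2.893, 1.571, 1.291]
force: [-0.5, 0.6, -0.6]
gripper_width: 29.8
```

Emit:
{"name": "send_rows", "arguments": {
  "rows": [
    [0.55, 0, 0, 0, 0],
    [0.45, 0, 0, 0, 0],
    [0.35, 0, 0, 0, 0],
    [0.25, 0, 0, 0, 0],
    [0.15, 0, 0, 0, 0]
  ]
}}

```text
t: 13.7
ee_pos: [417.5, 128.2, 116.3]
orientation: [2.583, 1.571, 0.98]
force: [-0.8, -0.7, 0.2]
gripper_width: 72.4
```

```bash
python3 pk.py k5 4
```

```text
[417.5 128.2 116.3] 13.7 [-0.8 -0.7  0.2] 72.44830282460991
```

View pics/k5.png

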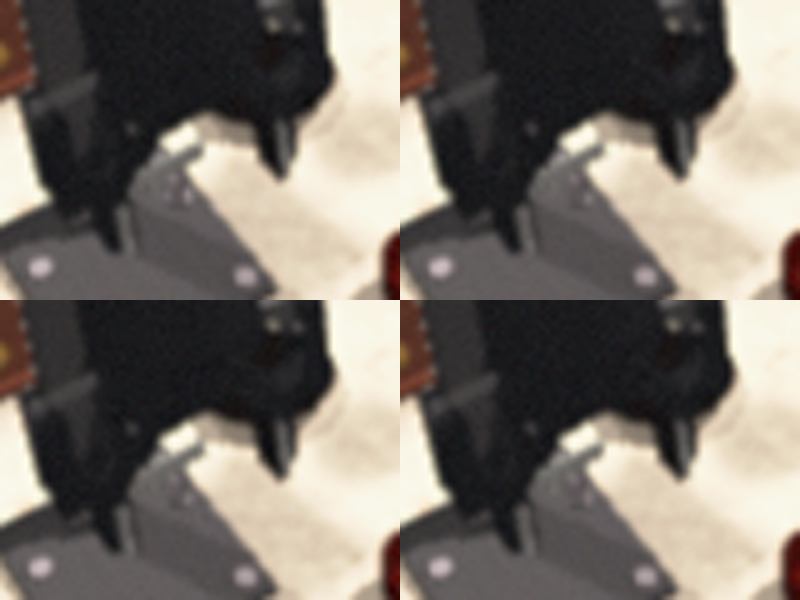

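Emit:
{"name": "send_rows", "arguments": {
  "rows": [
    [0, 0, -15, 0, 0],
    [0, -5, -15, 0, 0],
    [0, -50, 0, 0, 0],
    [0, -60, 0, 0, 0],
    [0, -60, 0, 20, 0]
  ]
}}

```text
t: 14.52
ee_pos: [385.4, 109.7, 292.5]
orientation: [-2.245, 1.571, 2.437]
force: [0.4, -0.5, -0.2]
gripper_width: 85.2
```

Emit:
{"name": "send_rows", "arguments": {
  "rows": [
    [0, -50, 0, 60, 0],
    [0, -10, 15, 60, 0],
    [0, 0, 20, 60, 0],
    [0, 0, 20, 60, 0],
    [0, 0, 20, 30, 0]
  ]
}}

```text
t: 15.15
ee_pos: [452.1, -151.4, 340.7]
orientation: [-0.763, 1.571, -2.369]
force: [0.7, 0.7, 1.0]
gripper_width: 85.0
```

```bash
cat > two.py <<'E'
import sys
from h import *
n=sys.argv[1]
s,R=tool();print(s['ee_pos'].round(1),s['t'],R.round(3).tolist())
def crop(im,x0,x1,y0,y1,s):
    c=cv2.resize(im[y0:y1,x0:x1],None,fx=s,fy=s,interpolation=cv2.INTER_CUBIC)
    for u in range(x0//10*10,x1,10): cv2.putText(c,str(u),((u-x0)*s,9),0,.3,(0,0,255)); cv2.line(c,((u-x0)*s,10),((u-x0)*s,14),(0,0,255))
    for v in range(y0//10*10,y1,10): cv2.putText(c,str(v),(0,(v-y0)*s+4),0,.3,(0,0,255))
    return c
d={}
for c in('scene','top','scene'):
    k=c if c not in d else c+'b'
    d[k]=shot(c,f'pics/{n}_{k}.png'); np.savez(f'{n}_{k}.npz',**d[k])
I=lambda k:cv2.cvtColor(d[k]['image'],cv2.COLOR_RGB2BGR)
a=crop(I('scene'),220,290,165,255,6);b=crop(I('top'),225,285,165,255,6)
cv2.imwrite(f'pics/{n}.png',np.hstack([a,b]))
print('diff',np.abs(d['scene']['image'][165:255,220:290].astype(int)-d['sceneb']['image'][165:255,220:290]).mean())
E
python3 two.py w1
```

```text
[ 452.1 -151.4  340.7] 15.15 [[-0.0, 0.999, -0.035], [-0.0, -0.035, -0.999], [-1.0, -0.0, 0.0]]
diff 2.266031746031746
```

View pics/w1.png

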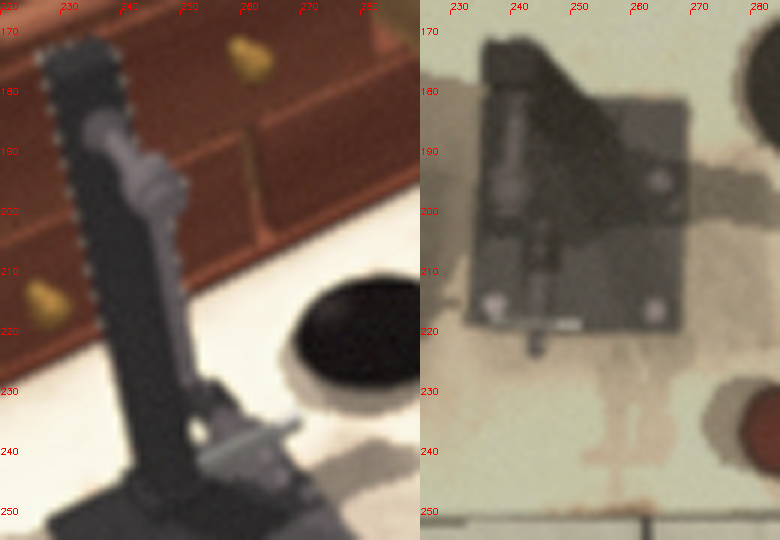

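Run:
```python
from h import *
T=dict(np.load('w1_top.npz'))
S=dict(np.load('w1_scene.npz'))
print('pin end',onz(T,[(240,197)],229), 'keeper',onz(T,[(237.5,218.9),(244.3,218.6),(251.3,218.6)],137),'tip end',onz(T,[(243.8,223)],138))
print('S pin cap',onz(S,[(245,196)],225),'keeper ends',onz(S,[(253,243),(269.5,235)],136),'bend',onz(S,[(250,231)],125))
P=cloud(S)
for v in range(190,232,5): print(v,[P[v,u].round(0).tolist() for u in range(243,254,2)])
PT=cloud(T)
print([PT[218,u].round(0).tolist() for u in range(237,252,2)],[PT[v,244].round(0).tolist() for v in range(200,225,2)])
```

```text
pin end [[495.17738815 129.5013582  229.        ]] keeper [[441.82665428 151.47607674 137.        ]
 [442.35389954 131.72343765 137.        ]
 [441.9995028  111.39456013 137.        ]] tip end [[429.54931942 133.03655931 138.        ]]
S pin cap [[494.37717325 132.28865052 225.        ]] keeper ends [[438.01103593 157.96164217 136.        ]
 [435.70735985 115.48666912 136.        ]] bend [[486.15384228 140.18383204 125.        ]]
190 [[661.0, 67.0, 103.0], [663.0, 60.0, 98.0], [661.0, 55.0, 97.0], [661.0, 49.0, 94.0], [663.0, 42.0, 88.0], [662.0, 37.0, 87.0]]
195 [[492.0, 137.0, 232.0], [491.0, 133.0, 231.0], [490.0, 129.0, 229.0], [489.0, 125.0, 227.0], [659.0, 47.0, 75.0], [661.0, 40.0, 70.0]]
200 [[491.0, 140.0, 220.0], [485.0, 138.0, 223.0], [484.0, 134.0, 221.0], [483.0, 130.0, 220.0], [661.0, 49.0, 56.0], [660.0, 43.0, 53.0]]
205 [[542.0, 122.0, 160.0], [497.0, 135.0, 198.0], [493.0, 132.0, 199.0], [662.0, 57.0, 41.0], [662.0, 51.0, 37.0], [664.0, 44.0, 32.0]]
210 [[541.0, 125.0, 146.0], [540.0, 121.0, 143.0], [493.0, 134.0, 185.0], [492.0, 130.0, 183.0], [658.0, 56.0, 23.0], [
[... 359 characters left out ...]
3.0, 92.0], [497.0, 135.0, 133.0], [493.0, 132.0, 135.0], [621.0, 74.0, -0.0]]
230 [[541.0, 136.0, 83.0], [539.0, 132.0, 82.0], [541.0, 126.0, 76.0], [542.0, 120.0, 71.0], [484.0, 138.0, 129.0], [478.0, 136.0, 132.0]]
[[444.0, 152.0, 141.0], [444.0, 147.0, 140.0], [444.0, 140.0, 145.0], [444.0, 135.0, 139.0], [444.0, 130.0, 138.0], [444.0, 123.0, 143.0], [444.0, 118.0, 137.0], [453.0, 130.0, 6.0]] [[493.0, 127.0, 172.0], [492.0, 134.0, 127.0], [485.0, 133.0, 137.0], [478.0, 132.0, 144.0], [473.0, 132.0, 138.0], [468.0, 133.0, 133.0], [461.0, 132.0, 139.0], [456.0, 134.0, 130.0], [450.0, 133.0, 132.0], [444.0, 132.0, 139.0], [439.0, 134.0, 127.0], [432.0, 133.0, 137.0], [427.0, 132.0, 140.0]]
```

Emit:
{"name": "send_rows", "arguments": {
  "rows": [
    [0, 0, 32, 9, 0.3],
    [0, 20, 30.5, 9, 0.3],
    [0, 50, 0, 0, 0],
    [0, 50, 0, 0, 0],
    [0, 30, 0, 0, 0]
  ]
}}

```text
t: 15.92
ee_pos: [512.6, -167.2, 188.4]
orientation: [-1.923, 1.567, 2.749]
force: [0.5, -0.5, 0.7]
gripper_width: 85.4
```

Emit:
{"name": "send_rows", "arguments": {
  "rows": [
    [0, 20, 0, 0, 0],
    [0, 5, 0, 0, 0],
    [0, 0, 0, 0, 0],
    [0, 0, 0, 0, 0],
    [0, 0, 0, 0, 0]
  ]
}}

```text
t: 16.55
ee_pos: [515.4, -169.6, 166.5]
orientation: [1.28, 1.569, -0.334]
force: [0.3, 0.1, -1.1]
gripper_width: 85.6
```

```bash
sed -i "s/^a=crop.*/a=crop(I('scene'),290,390,120,240,4);b=crop(I('top'),310,390,150,250,4)/" two.py; python3 two.py w2
```

```text
[ 515.4 -169.6  166.5] 16.55 [[0.002, 0.999, -0.043], [-0.001, -0.043, -0.999], [-1.0, 0.002, 0.0]]Traceback (most recent call last):
  File "two.py", line 16, in <module>
    cv2.imwrite(f'pics/{n}.png',np.hstack([a,b]))
                                ~~~~~~~~~^^^^^^^
    return _nx.concatenate(arrs, 1, dtype=dtype, casting=casting)
           ~~~~~~~~~~~~~~~^^^^^^^^^^^^^^^^^^^^^^^^^^^^^^^^^^^^^^^
ValueError: all the input array dimensions except for the concatenation axis must match exactly, but along dimension 0, the array at index 0 has size 480 and the array at index 1 has size 400
```

Run:
```python
import cv2,numpy as np
a=cv2.imread('pics/w2_scene.png')[100:240,290:390];b=cv2.imread('pics/w2_top.png')[140:280,300:400]
cv2.imwrite('pics/w2.png',np.hstack([cv2.resize(x,None,fx=4,fy=4,interpolation=cv2.INTER_CUBIC) for x in(a,b)]))
```

```text
(no output)
```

View pics/w2.png

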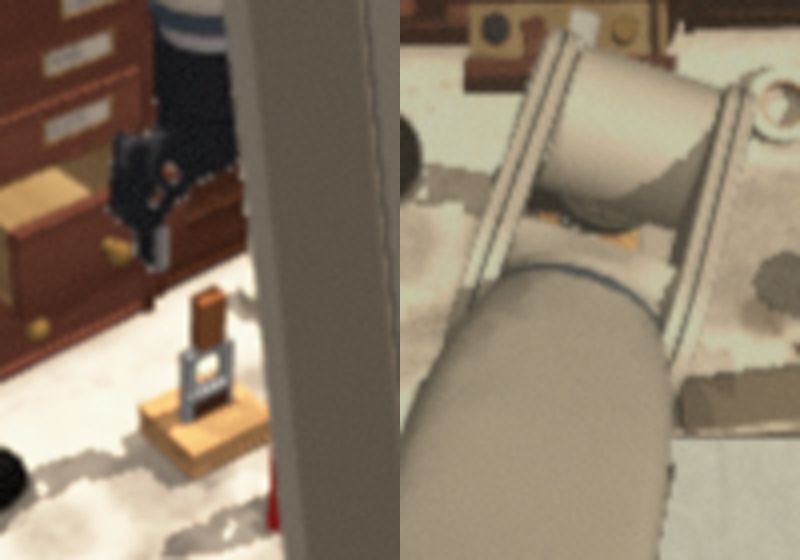

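Run:
```python
from h import *
S=dict(np.load('w2_scene.npz'))
t=np.array([515.4,-169.6,166.5]);print(proj(S,[t+[0,43,13],t+[0,43,0],[513.7,-171,136],[513.7,-171,128]]))
a=S['image'][140:170,318:345]
for v in range(160,172): print(v,S['image'][v,322:338].sum(-1).tolist())
```

```text
[[328.97766407 165.56976558]
 [328.99801698 169.49086914]
 [341.7078958  172.61721639]
 [341.65769679 174.89358022]]
160 [222, 228, 163, 80, 65, 86, 156, 243, 290, 296, 215, 152, 140, 135, 132, 120]
161 [287, 287, 191, 88, 60, 84, 157, 249, 289, 303, 218, 140, 127, 127, 138, 125]
162 [295, 298, 193, 92, 65, 103, 172, 248, 290, 301, 216, 142, 134, 140, 125, 131]
163 [264, 265, 172, 100, 69, 95, 173, 247, 296, 300, 216, 145, 136, 123, 128, 127]
164 [204, 187, 145, 121, 92, 84, 148, 237, 288, 310, 207, 128, 131, 129, 121, 122]
165 [152, 139, 140, 154, 145, 126, 168, 246, 287, 303, 205, 132, 121, 114, 119, 119]
166 [143, 128, 140, 144, 196, 239, 228, 251, 278, 266, 183, 115, 105, 117, 123, 119]
167 [126, 128, 134, 139, 206, 292, 262, 238, 242, 196, 135, 120, 124, 129, 150, 150]
168 [140, 151, 146, 145, 165, 201, 188, 165, 162, 142, 130, 119, 154, 162, 163, 168]
169 [146, 144, 159, 146, 144, 147, 141, 134, 134, 134, 157, 143, 156, 163, 204, 283]
170 [159, 159, 162, 147, 146, 143, 155, 130, 124, 135, 150, 152, 197, 283, 389, 490]
171 [161, 166, 161, 152, 147, 147, 136, 125, 121, 134, 194, 268, 386, 486, 595, 650]
```

Emit:
{"name": "send_rows", "arguments": {
  "rows": [
    [0, 10, -1, 1, 0],
    [0, 16, 0, 0, 0],
    [0, 16, 0, 0, 0],
    [0, 12, 0, 0, 0],
    [0, 4, 0, 0, 0]
  ]
}}

```text
t: 17.32
ee_pos: [513.2, -170.2, 106.2]
orientation: [-1.871, 1.569, 2.798]
force: [0.5, -0.0, -0.0]
gripper_width: 85.5
```

Emit:
{"name": "send_rows", "arguments": {
  "rows": [
    [0.2, 0, 0, 0, 0],
    [0.4, 0, 0, 0, 0],
    [0.55, 0, 0, 0, 0],
    [0.6, 0, 0, 0, 0],
    [0.63, 0, 0, 0, 0]
  ],
  "squeeze": 40
}}

```text
t: 17.95
ee_pos: [513.9, -170.5, 107.8]
orientation: [1.28, 1.571, -0.333]
force: [0.5, 0.4, 0.5]
gripper_width: 31.6
```

Run:
```python
from h import *
s,R=tool();print(s['ee_pos'].round(1),s['t'],s['force'],s['gripper_width'])
d=shot('scene','pics/w3.png')
a=cv2.imread('pics/w3.png')[130:230,290:390]
cv2.imwrite('pics/w3c.png',cv2.resize(a,None,fx=5,fy=5,interpolation=cv2.INTER_CUBIC))
```

```text
[ 513.9 -170.5  107.8] 17.95 [0.458326   0.42378207 0.54617845] 31.593303959684
```

View pics/w3c.png

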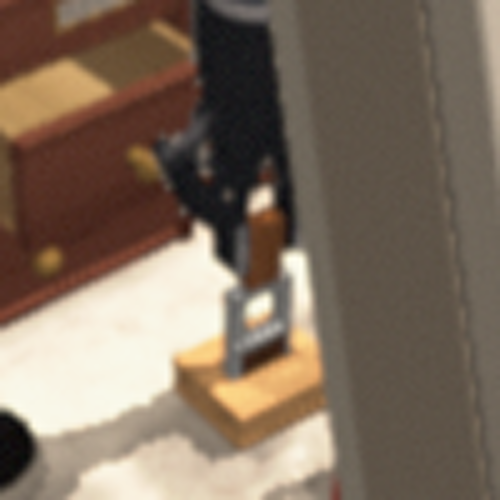

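Emit:
{"name": "send_rows", "arguments": {
  "rows": [
    [0.67, 0, 0, 0, 0],
    [0.7, 0, 0, 0, 0],
    [0.73, 0, 0, 0, 0],
    [1, 0, 0, 0, 0],
    [1, 0, 0, 0, 0]
  ],
  "squeeze": 80
}}

```text
t: 18.62
ee_pos: [514.1, -170.6, 107.8]
orientation: [1.101, 1.57, -0.512]
force: [0.0, -1.2, 3.2]
gripper_width: 22.8
```

Emit:
{"name": "send_rows", "arguments": {
  "rows": [
    [1, 0, 0, 0, 0],
    [1, -3, 0, 0, 0],
    [1, -6, 0, 0, 0],
    [1, -6, 0, 0, 0],
    [1, -6, 0, 0, 0]
  ]
}}

```text
t: 19.25
ee_pos: [513.9, -170.4, 129.1]
orientation: [1.974, 1.571, 0.36]
force: [0.2, -0.1, -0.1]
gripper_width: 22.5
```

Emit:
{"name": "send_rows", "arguments": {
  "rows": [
    [1, -20, 0, 0, 0],
    [1, -40, 0, 0, 0],
    [1, -40, 0, 0, 0],
    [1, -40, 0, 0, 0],
    [1, -20, 0, 0, 0]
  ]
}}

```text
t: 19.88
ee_pos: [514.5, -170.7, 291.5]
orientation: [1.288, 1.567, -0.325]
force: [-0.0, -0.2, -1.7]
gripper_width: 22.5
```

Run:
```python
from h import *
s,R=tool();print(s['ee_pos'].round(1),s['t'],s['force'],s['gripper_width'])
d=shot('scene','pics/w4.png')
a=cv2.imread('pics/w4.png')[60:230,280:400]
cv2.imwrite('pics/w4c.png',cv2.resize(a,None,fx=3.5,fy=3.5,interpolation=cv2.INTER_CUBIC))
```

```text
[ 514.5 -170.7  291.5] 19.875 [-0.03352736 -0.21031064 -1.65391971] 22.4680203231075
```

View pics/w4c.png

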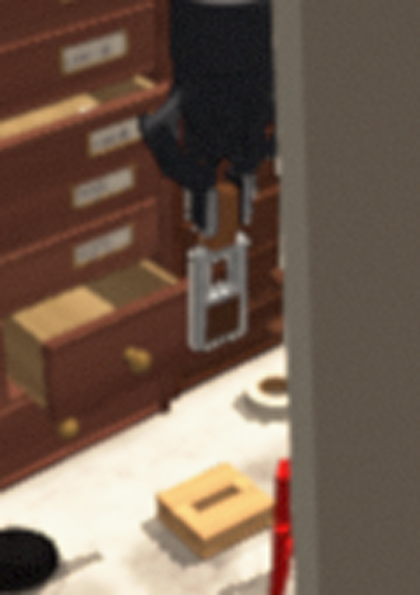

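Emit:
{"name": "send_rows", "arguments": {
  "rows": [
    [1, 0, -30, -20, 0],
    [1, 0, -35, -45, 0],
    [1, 0, -35, -55, 0],
    [1, 0, -20, -55, 0],
    [1, 0, -12, -55, -0.6]
  ]
}}

```text
t: 20.55
ee_pos: [391.7, 63.9, 288.4]
orientation: [2.07, 1.571, 0.467]
force: [0.4, 0.8, -1.9]
gripper_width: 22.7
```

Emit:
{"name": "send_rows", "arguments": {
  "rows": [
    [1, 0, 0, -45, 0],
    [1, 0, 0, -24, 0],
    [1, 0, 0, 0, 0],
    [1, 0, 0, 0, 0],
    [1, 0, 0, 0, 0]
  ]
}}

```text
t: 21.18
ee_pos: [395.2, 130.7, 288.4]
orientation: [-0.856, 1.57, -2.461]
force: [0.7, -0.8, -1.6]
gripper_width: 22.3
```

```bash
sed -i "s/^a=crop.*/a=crop(I('scene'),210,300,90,270,3);b=crop(I('top'),210,310,130,310,3)/" two.py; python3 two.py w5; python3 -c "
from h import *
print(tool()[0]['joint_pos'])"
```

```text
[395.2 130.7 288.4] 21.175 [[-0.0, 0.999, -0.033], [-0.0, -0.033, -0.999], [-1.0, -0.0, 0.0]]
diff 2.8017989417989417
[ 2.91208357e-01  3.00594588e-02  2.00304827e+00 -5.88450746e-05
  1.10845884e+00  1.89552596e+00]
```

View pics/w5.png

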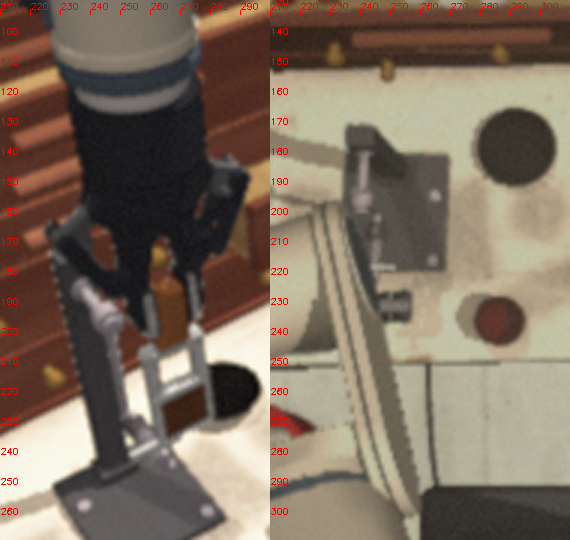

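Emit:
{"name": "send_rows", "arguments": {
  "rows": [
    [1, 20, 0, -3, 0],
    [1, 35, 0, 0, 0],
    [1, 35, 0, 0, 0],
    [1, 20, 0, 0, 0],
    [1, 7, 0, 0, 0]
  ]
}}

```text
t: 21.95
ee_pos: [394.9, 134.1, 170.6]
orientation: [-1.235, 1.569, -2.839]
force: [0.3, 0.5, -0.3]
gripper_width: 23.0
```

Emit:
{"name": "send_rows", "arguments": {
  "rows": [
    [1, 0, 2, 0, 0],
    [1, 0, 2, 0, 0],
    [1, 0, 0, 0, 0],
    [1, 0, 0, 0, 0],
    [1, 0, 0, 0, 0]
  ]
}}

```text
t: 22.58
ee_pos: [399.5, 134.5, 171.8]
orientation: [1.879, 1.57, 0.276]
force: [-0.4, -0.1, -1.4]
gripper_width: 22.9
```

```bash
sed -i "s/^a=crop.*/a=crop(I('scene'),225,305,160,280,6);b=crop(I('top'),225,270,160,280,6)/" two.py; python3 two.py w6
python3 - <<'E'
from h import *
S=dict(np.load('w6_scene.npz'));t,_=tool();t=t['ee_pos'];
print('eye',proj(S,[t-[6,0,24.8],t-[6,22,16.8],t-[6,-22,16.8],t-[6,22,99.8],t-[6,-22,99.8]]),'hooktip',proj(S,[[427,133,141]]))
E
```

```text
[399.5 134.5 171.8] 22.575 [[0.0, 0.999, -0.032], [0.0, -0.032, -0.999], [-1.0, 0.0, -0.0]]
diff 1.9886243386243385
eye [[271.78640499 246.37221225]
 [279.83907212 239.25143969]
 [262.76635204 248.67404272]
 [282.96533571 263.44715178]
 [267.02728926 272.8675717 ]] hooktip [[264.72651112 239.16366122]]
```

View pics/w6.png

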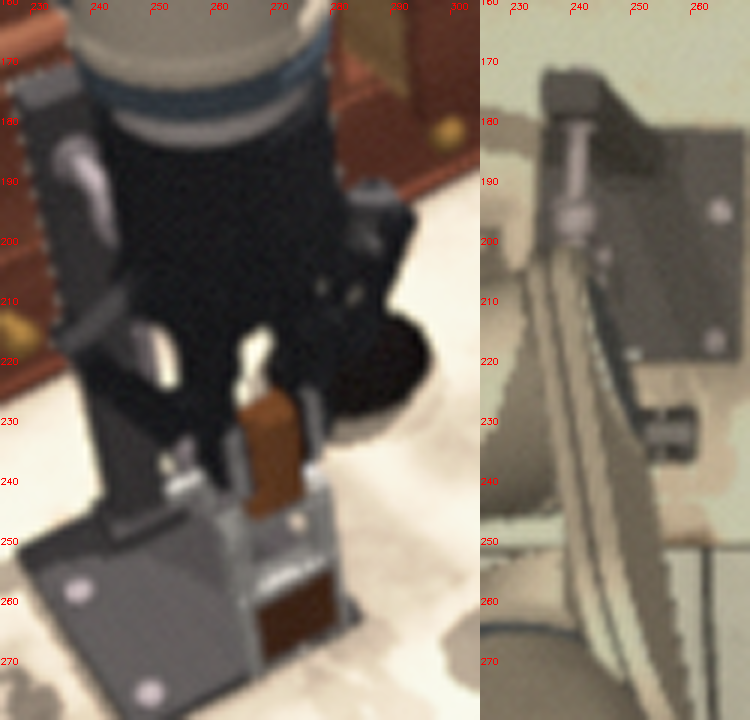

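Emit:
{"name": "send_rows", "arguments": {
  "rows": [
    [1, 0, 3, 0, 0],
    [1, 0, 3, 0, 0],
    [1, 0, 3, 0, 0],
    [1, 0, 3, 0, 0],
    [1, 0, 3, 0, 0]
  ]
}}

```text
t: 23.35
ee_pos: [414.7, 134.0, 171.6]
orientation: [-1.272, 1.571, -2.875]
force: [0.1, -0.3, -0.9]
gripper_width: 22.7
```

Emit:
{"name": "send_rows", "arguments": {
  "rows": [
    [1, 0, 2, 0, 0],
    [1, 0, 2, 0, 0],
    [1, 0, 2, 0, 0],
    [1, 0, 2, 0, 0],
    [1, 0, 2, 0, 0]
  ]
}}

```text
t: 23.98
ee_pos: [424.5, 133.6, 171.6]
orientation: [-1.401, 1.571, -3.004]
force: [-0.1, 0.5, -2.1]
gripper_width: 22.7
```

```bash
python3 two.py w7; python3 -c "
from h import *
print(tool()[0]['force'])"
```

```text
[424.5 133.6 171.6] 23.975 [[-0.0, 0.999, -0.032], [-0.0, -0.032, -0.999], [-1.0, -0.0, 0.0]]
diff 2.09989417989418
[ 0.52303038 -0.47988052 -1.15575758]
```

View pics/w7.png

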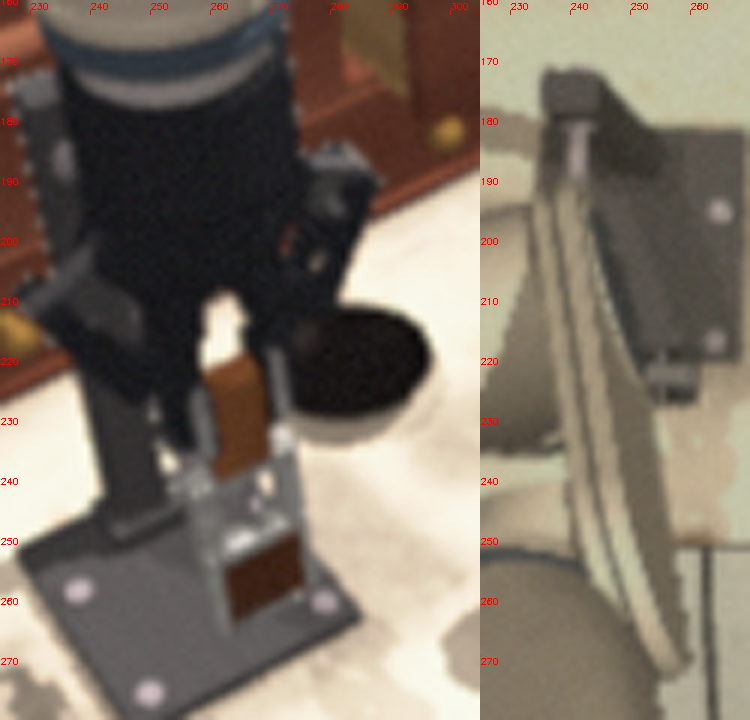

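Emit:
{"name": "send_rows", "arguments": {
  "rows": [
    [1, 0, 1.5, 0, 0],
    [1, 0, 1.5, 0, 0],
    [1, 0, 1.5, 0, 0],
    [1, 0, 1, 0, 0],
    [1, 0, 0, 0, 0]
  ]
}}

```text
t: 24.75
ee_pos: [430.0, 133.5, 171.6]
orientation: [2.08, 1.571, 0.477]
force: [0.3, 0.0, -0.8]
gripper_width: 22.2
```

Emit:
{"name": "send_rows", "arguments": {
  "rows": [
    [1, 0, 1, 0, 0],
    [1, 0, 1, 0, 0],
    [1, 0, 1, 0, 0],
    [1, 0, 1, 0, 0],
    [1, 0, 0, 0, 0]
  ]
}}

```text
t: 25.38
ee_pos: [433.7, 133.3, 171.5]
orientation: [-1.39, 1.57, -2.993]
force: [-1.9, 0.4, -0.3]
gripper_width: 22.7
```

Emit:
{"name": "send_rows", "arguments": {
  "rows": [
    [1, 0, 1, 0, 0],
    [1, 0, 1, 0, 0],
    [1, 0, 1, 0, 0],
    [1, 0, 1, 0, 0],
    [1, 0, 0, 0, 0]
  ]
}}

```text
t: 26.0
ee_pos: [437.8, 133.2, 171.5]
orientation: [-1.382, 1.57, -2.985]
force: [-2.4, 0.0, -1.1]
gripper_width: 22.8
```

Emit:
{"name": "send_rows", "arguments": {
  "rows": [
    [1, 0, 1, 0, 0],
    [1, 0, 1, 0, 0],
    [1, 0, 1, 0, 0],
    [1, 0, 1, 0, 0],
    [1, 0, 0, 0, 0]
  ]
}}

```text
t: 26.62
ee_pos: [441.7, 133.1, 171.5]
orientation: [-1.393, 1.57, -2.996]
force: [-3.4, -0.8, -2.7]
gripper_width: 22.5
```

Emit:
{"name": "send_rows", "arguments": {
  "rows": [
    [1, 0, 0.7, 0, 0],
    [1, 0, 0, 0, 0],
    [1, 0, 0.5, 0, 0],
    [1, 0, 0, 0, 0],
    [1, 0, 0, 0, 0]
  ]
}}

```text
t: 27.25
ee_pos: [443.1, 133.1, 171.6]
orientation: [-1.644, 1.571, 3.037]
force: [-4.6, 0.3, -2.0]
gripper_width: 22.5
```

Emit:
{"name": "send_rows", "arguments": {
  "rows": [
    [1, 0, 0.4, 0, 0],
    [1, 0, 0, 0, 0],
    [1, 0, 0.4, 0, 0],
    [1, 0, 0, 0, 0],
    [1, 0, 0, 0, 0]
  ]
}}

```text
t: 27.88
ee_pos: [443.9, 133.0, 171.6]
orientation: [-1.741, 1.571, 2.939]
force: [-3.0, -0.2, -2.8]
gripper_width: 22.6
```

Emit:
{"name": "send_rows", "arguments": {
  "rows": [
    [1, 0, 0.4, 0, 0],
    [1, 0, 0, 0, 0],
    [1, 0, 0.4, 0, 0],
    [1, 0, 0, 0, 0],
    [1, 0, 0, 0, 0]
  ]
}}

```text
t: 28.5
ee_pos: [444.7, 133.0, 171.6]
orientation: [-1.86, 1.571, 2.82]
force: [-4.4, 0.1, -2.2]
gripper_width: 22.5
```

Emit:
{"name": "send_rows", "arguments": {
  "rows": [
    [1, 0, 0.4, 0, 0],
    [1, 0, 0, 0, 0],
    [1, 0, 0.3, 0, 0],
    [1, 0, 0, 0, 0],
    [1, 0, 0, 0, 0]
  ]
}}

```text
t: 29.12
ee_pos: [445.4, 133.0, 171.6]
orientation: [-1.421, 1.571, -3.024]
force: [-4.4, 0.2, -2.9]
gripper_width: 22.5
```

Emit:
{"name": "send_rows", "arguments": {
  "rows": [
    [1, 0, 0.3, 0, 0],
    [1, 0, 0, 0, 0],
    [1, 0, 0.3, 0, 0],
    [1, 0, 0, 0, 0],
    [1, 0, 0, 0, 0]
  ]
}}

```text
t: 29.75
ee_pos: [446.0, 132.9, 171.6]
orientation: [-1.164, 1.571, -2.767]
force: [-5.3, 0.4, -3.0]
gripper_width: 22.7
```

Emit:
{"name": "send_rows", "arguments": {
  "rows": [
    [1, 0, 0.3, 0, 0],
    [1, 0, 0, 0, 0],
    [1, 0, 0.3, 0, 0],
    [1, 0, 0, 0, 0],
    [1, 0, 0, 0, 0]
  ]
}}

```text
t: 30.38
ee_pos: [446.5, 132.9, 171.6]
orientation: [-1.489, 1.571, -3.092]
force: [-5.4, 0.2, -2.1]
gripper_width: 22.4
```

Emit:
{"name": "send_rows", "arguments": {
  "rows": [
    [1, 0, 0.3, 0, 0],
    [1, 0, 0, 0, 0],
    [1, 0, 0.2, 0, 0],
    [1, 0, 0, 0, 0],
    [1, 0, 0, 0, 0]
  ]
}}

```text
t: 31.0
ee_pos: [446.7, 132.9, 171.5]
orientation: [-1.48, 1.57, -3.083]
force: [-6.3, 0.8, -1.6]
gripper_width: 22.9
```

Emit:
{"name": "send_rows", "arguments": {
  "rows": [
    [1, 0, 0.2, 0, 0],
    [1, 0, 0, 0, 0],
    [1, 0, 0, 0, 0],
    [1, 0, 0, 0, 0],
    [1, 0, 0, 0, 0]
  ]
}}

```text
t: 31.62
ee_pos: [446.7, 132.9, 171.5]
orientation: [-1.463, 1.569, -3.066]
force: [-6.7, 0.4, -1.6]
gripper_width: 22.8
```

Emit:
{"name": "send_rows", "arguments": {
  "rows": [
    [1, 0, 0.3, 0, 0],
    [1, 0, 0, 0, 0],
    [1, 0, 0, 0, 0],
    [1, 0, 0, 0, 0],
    [1, 0, 0, 0, 0]
  ]
}}

```text
t: 32.25
ee_pos: [446.8, 132.9, 171.5]
orientation: [-1.468, 1.569, -3.071]
force: [-7.8, 0.3, -0.5]
gripper_width: 23.0
```

Emit:
{"name": "send_rows", "arguments": {
  "rows": [
    [1, 0, 0.3, 0, 0],
    [1, 0, 0, 0, 0],
    [1, 0, 0.3, 0, 0],
    [1, 0, 0, 0, 0],
    [1, 0, 0, 0, 0]
  ]
}}

```text
t: 32.88
ee_pos: [447.0, 132.9, 171.4]
orientation: [-1.483, 1.568, -3.087]
force: [-9.4, 0.7, -0.0]
gripper_width: 22.5
```

Emit:
{"name": "send_rows", "arguments": {
  "rows": [
    [1, 0, 0.3, 0, 0],
    [1, 0, 0, 0, 0],
    [1, 0, 0, 0, 0],
    [1, 0, 0, 0, 0],
    [1, 0, 0, 0, 0]
  ]
}}

```text
t: 33.5
ee_pos: [447.1, 132.8, 171.4]
orientation: [-1.479, 1.568, -3.082]
force: [-8.9, 0.4, -0.1]
gripper_width: 23.0
```

Emit:
{"name": "send_rows", "arguments": {
  "rows": [
    [1, 0, 0.3, 0, 0],
    [1, 0, 0, 0, 0],
    [1, 0, 0.3, 0, 0],
    [1, 0, 0, 0, 0],
    [1, 0, 0, 0, 0]
  ]
}}

```text
t: 34.12
ee_pos: [447.4, 132.8, 171.4]
orientation: [-1.483, 1.567, -3.086]
force: [-10.9, 0.8, 1.9]
gripper_width: 22.6
```

Emit:
{"name": "send_rows", "arguments": {
  "rows": [
    [1, 0, 0.2, 0, 0],
    [1, 0, 0, 0, 0],
    [1, 0, 0, 0, 0],
    [1, 0, 0, 0, 0],
    [1, 0, 0, 0, 0]
  ]
}}

```text
t: 34.75
ee_pos: [447.4, 132.8, 171.3]
orientation: [-1.479, 1.567, -3.083]
force: [-10.8, 0.7, 1.9]
gripper_width: 22.6
```

Emit:
{"name": "send_rows", "arguments": {
  "rows": [
    [1, 0, 0.2, 0, 0],
    [1, 0, 0, 0, 0],
    [1, 0, 0, 0, 0],
    [1, 0, 0, 0, 0],
    [1, 0, 0, 0, 0]
  ]
}}

```text
t: 35.38
ee_pos: [447.5, 132.8, 171.3]
orientation: [-1.481, 1.566, -3.085]
force: [-10.7, 1.9, 3.3]
gripper_width: 22.8
```

```bash
python3 two.py w8
python3 - <<'E'
from h import *
S=dict(np.load('w8_scene.npz'));s,_=tool();t=s['ee_pos'];print(s['force'],s['moment'])
print('eye',proj(S,[t-[6,22,16.8],t-[6,-22,16.8],t-[6,22,99.8],t-[6,-22,99.8]]),'hooktip',proj(S,[[427,133,141]]))
E
```

```text
[447.5 132.8 171.3] 35.375 [[-0.004, 0.999, -0.033], [-0.0, -0.033, -0.999], [-1.0, -0.004, 0.0]]
diff 1.5813756613756613
[-10.94577788   1.48151793   2.47320815] [ 0.26579458  2.33902443 -0.14399163]
eye [[269.05264395 227.05259965]
 [252.34359102 235.82576971]
 [272.7042886  251.14170903]
 [257.08095367 259.94919474]] hooktip [[264.72651112 239.16366122]]
```

View pics/w8.png

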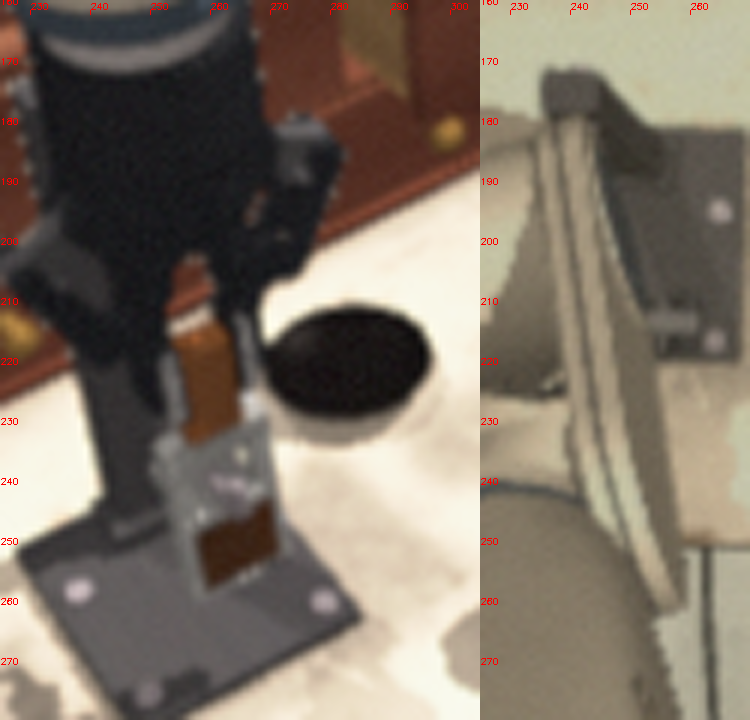

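Emit:
{"name": "send_rows", "arguments": {
  "rows": [
    [1, 0, 0.4, 0, 0],
    [1, 0, 0, 0, 0],
    [1, 0, 0, 0, 0],
    [1, 0, 0, 0, 0],
    [1, 0, 0, 0, 0]
  ]
}}

```text
t: 36.15
ee_pos: [447.6, 132.8, 171.3]
orientation: [-1.478, 1.566, -3.082]
force: [-11.7, 2.4, 3.4]
gripper_width: 22.5
```

Emit:
{"name": "send_rows", "arguments": {
  "rows": [
    [1, 0, 0.3, 0, 0],
    [1, 0, 0, 0, 0],
    [1, 0, 0, 0, 0],
    [1, 0, 0, 0, 0],
    [1, 0, 0, 0, 0]
  ]
}}

```text
t: 36.78
ee_pos: [447.7, 132.7, 171.2]
orientation: [-1.467, 1.565, -3.071]
force: [-12.0, 1.3, 2.2]
gripper_width: 22.4
```

Emit:
{"name": "send_rows", "arguments": {
  "rows": [
    [1, 0, -1, 0, 0],
    [1, 0, -2, 0, 0],
    [1, 0, -2, 0, 0],
    [1, 0, -2, 0, 0],
    [1, 0, -1.5, 0, 0]
  ]
}}

```text
t: 37.4
ee_pos: [442.0, 133.2, 171.8]
orientation: [1.77, 1.57, 0.167]
force: [-3.4, 0.1, -2.7]
gripper_width: 22.6
```

Emit:
{"name": "send_rows", "arguments": {
  "rows": [
    [1, 0, 0, 0, 0],
    [1, 1, 0, 0, 0],
    [1, 1, 0, 0, 0],
    [1, 1, 0, 0, 0],
    [1, 0, 0, 0, 0]
  ]
}}

```text
t: 38.02
ee_pos: [441.7, 133.1, 168.5]
orientation: [-1.015, 1.571, -2.618]
force: [-3.6, 0.3, -1.4]
gripper_width: 22.3
```

```bash
python3 two.py w9; python3 -c "
from h import *
print(tool()[0]['force'])"
```

```text
[441.7 133.1 168.5] 38.025 [[-0.0, 0.999, -0.032], [-0.0, -0.032, -0.999], [-1.0, -0.0, 0.0]]
diff 1.6843915343915343
[-3.49174331  0.11159656 -0.62367431]
```

View pics/w9.png

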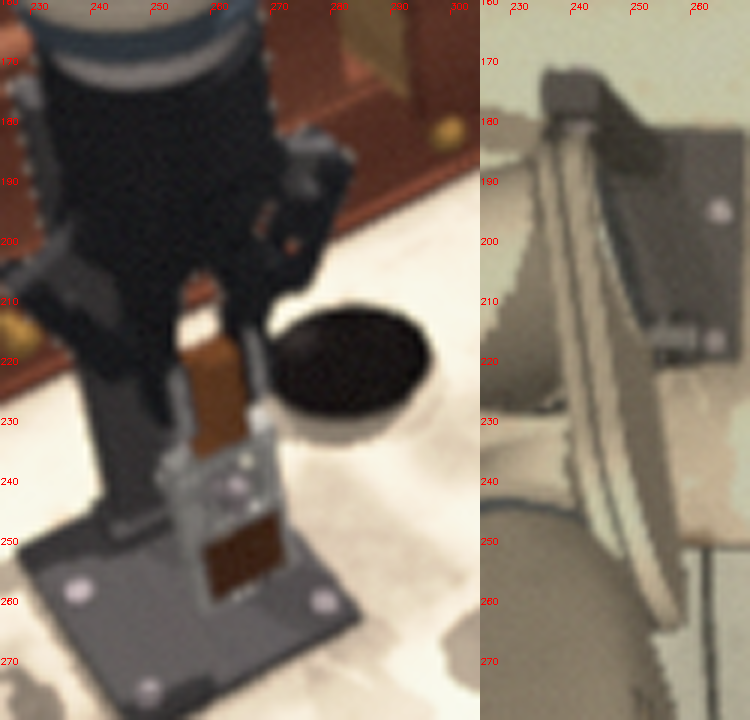

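Emit:
{"name": "send_rows", "arguments": {
  "rows": [
    [1, 1.5, 0, 0, 0],
    [1, 1.5, 0, 0, 0],
    [1, 1, 0, 0, 0],
    [1, 1, 0, 0, 0],
    [1, 0, 0, 0, 0]
  ]
}}

```text
t: 38.8
ee_pos: [441.6, 133.1, 163.5]
orientation: [-1.232, 1.571, -2.835]
force: [-3.3, -0.1, -1.5]
gripper_width: 22.4
```

Emit:
{"name": "send_rows", "arguments": {
  "rows": [
    [1, 1, 0, 0, 0],
    [1, 1, 0, 0, 0],
    [1, 1, 0, 0, 0],
    [1, 1, 0, 0, 0],
    [1, 0, 0, 0, 0]
  ]
}}

```text
t: 39.42
ee_pos: [441.7, 133.1, 159.5]
orientation: [-1.278, 1.571, -2.881]
force: [-3.3, -0.3, -1.6]
gripper_width: 22.7
```

Emit:
{"name": "send_rows", "arguments": {
  "rows": [
    [1, 1, 0, 0, 0],
    [1, 1, 0, 0, 0],
    [1, 1, 0, 0, 0],
    [1, 0.5, 0, 0, 0],
    [1, 0, 0, 0, 0]
  ]
}}

```text
t: 40.05
ee_pos: [441.7, 133.1, 156.0]
orientation: [-1.129, 1.571, -2.732]
force: [-4.1, 1.0, -1.2]
gripper_width: 22.5
```

Emit:
{"name": "send_rows", "arguments": {
  "rows": [
    [1, 0.5, 0, 0, 0],
    [1, 0.5, 0, 0, 0],
    [1, 0.5, 0, 0, 0],
    [1, 0.5, 0, 0, 0],
    [1, 0, 0, 0, 0]
  ]
}}

```text
t: 40.67
ee_pos: [442.9, 133.4, 155.1]
orientation: [1.83, 1.568, 0.227]
force: [-3.3, -0.1, 9.8]
gripper_width: 22.6
```

Emit:
{"name": "send_rows", "arguments": {
  "rows": [
    [1, -1, 0, 0, 0],
    [1, 0, 0, 0, 0],
    [1, 0, -1, 0, 0],
    [1, 0, -1, 0, 0],
    [1, 0, 0, 0, 0]
  ]
}}

```text
t: 41.3
ee_pos: [440.3, 133.3, 155.4]
orientation: [1.842, 1.57, 0.239]
force: [-2.3, -0.3, 5.8]
gripper_width: 23.0
```

Emit:
{"name": "send_rows", "arguments": {
  "rows": [
    [1, 0, -0.7, 0, 0],
    [1, 0, 0, 0, 0],
    [1, 0, 0, 0, 0],
    [1, 0, 0, 0, 0],
    [1, 0, 0, 0, 0]
  ]
}}

```text
t: 41.92
ee_pos: [439.7, 133.3, 155.4]
orientation: [1.795, 1.569, 0.192]
force: [-4.1, -0.2, 5.5]
gripper_width: 22.4
```

Emit:
{"name": "send_rows", "arguments": {
  "rows": [
    [1, -0.5, 0, 0, 0],
    [1, -0.3, 0, 0, 0],
    [1, 0, -0.7, 0, 0],
    [1, 0, -0.7, 0, 0],
    [1, 0, 0, 0, 0]
  ]
}}

```text
t: 42.55
ee_pos: [438.0, 133.3, 156.0]
orientation: [1.788, 1.57, 0.185]
force: [-0.1, -0.0, -1.0]
gripper_width: 22.5
```

Emit:
{"name": "send_rows", "arguments": {
  "rows": [
    [1, -0.2, 0, 0, 0],
    [1, 0, -0.5, 0, 0],
    [1, 0, -0.5, 0, 0],
    [1, 0, 0, 0, 0],
    [1, 0, 0, 0, 0]
  ]
}}

```text
t: 43.18
ee_pos: [437.6, 133.4, 156.3]
orientation: [1.772, 1.569, 0.169]
force: [6.0, -1.5, -3.8]
gripper_width: 22.8
```

```bash
python3 two.py w10; python3 -c "
from h import *
print(tool()[0]['force'])"
```

```text
[437.6 133.4 156.3] 43.175 [[0.002, 0.999, -0.032], [0.0, -0.032, -0.999], [-1.0, 0.002, -0.0]]
diff 1.585026455026455
[ 4.56507115  0.12035455 -4.11308142]
```

View pics/w10.png

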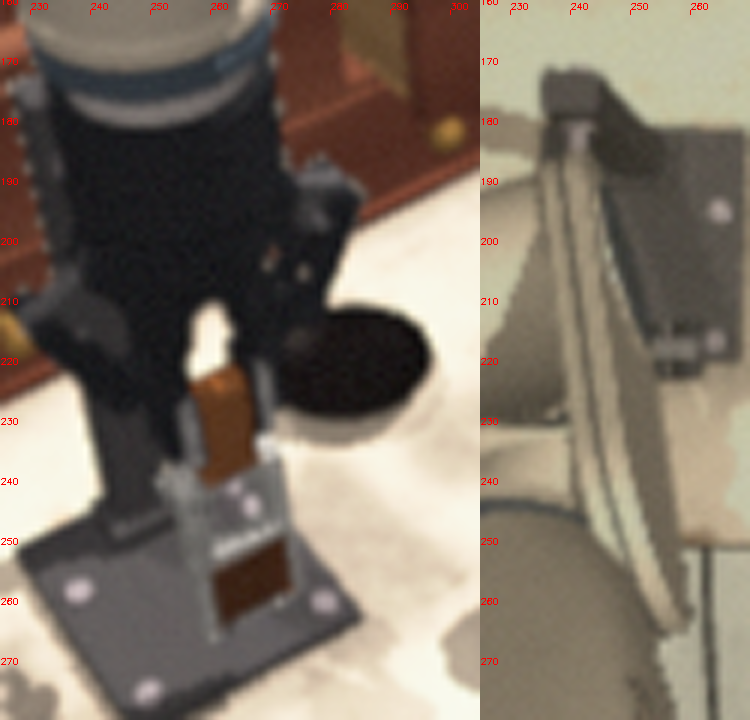

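Emit:
{"name": "send_rows", "arguments": {
  "rows": [
    [1, 0, 0.7, 0, 0],
    [1, 0, 0.5, 0, 0],
    [1, 0.4, 0, 0, 0],
    [1, 0.3, 0, 0, 0],
    [1, 0, 0, 0, 0]
  ]
}}

```text
t: 43.95
ee_pos: [437.9, 133.3, 155.8]
orientation: [2.192, 1.57, 0.589]
force: [1.6, -0.5, 5.2]
gripper_width: 22.6
```

Emit:
{"name": "send_rows", "arguments": {
  "rows": [
    [1, 0, 0, 0, 0],
    [1, 0, 0, 0, 0],
    [1, 0, 0, 0, 0],
    [1, 0, 0, 0, 0],
    [1, 0, 0, 0, 0]
  ],
  "squeeze": 20
}}

```text
t: 44.58
ee_pos: [438.0, 133.3, 155.9]
orientation: [2.139, 1.57, 0.536]
force: [0.9, 0.8, 5.5]
gripper_width: 22.5
```

Emit:
{"name": "send_rows", "arguments": {
  "rows": [
    [1, -0.3, 0, 0, 0],
    [1, 0, 0, 0, 0],
    [0.74, 0, 0, 0, 0],
    [0.73, 0, 0, 0, 0],
    [0.72, 0, 0, 0, 0]
  ]
}}

```text
t: 45.2
ee_pos: [437.8, 133.2, 155.6]
orientation: [-1.142, 1.571, -2.745]
force: [1.4, -0.3, 3.3]
gripper_width: 24.3
```

Emit:
{"name": "send_rows", "arguments": {
  "rows": [
    [0.71, 0, 0, 0, 0],
    [0.7, 0, 0, 0, 0],
    [0.69, 0, 0, 0, 0],
    [0.68, 0, 0, 0, 0],
    [0.67, 0, 0, 0, 0]
  ]
}}

```text
t: 45.82
ee_pos: [437.8, 133.2, 155.7]
orientation: [-1.538, 1.571, -3.141]
force: [-0.0, -0.1, -0.3]
gripper_width: 28.3
```

```bash
python3 two.py w11; python3 -c "
from h import *
print(tool()[0]['force'],tool()[0]['gripper_width'])"
```

```text
[437.8 133.2 155.7] 45.825 [[-0.0, 0.999, -0.032], [-0.0, -0.032, -0.999], [-1.0, -0.0, 0.0]]
diff 1.8757671957671957
[-0.01890659 -0.07175225  0.37526066] 28.283749883619617
```

View pics/w11.png

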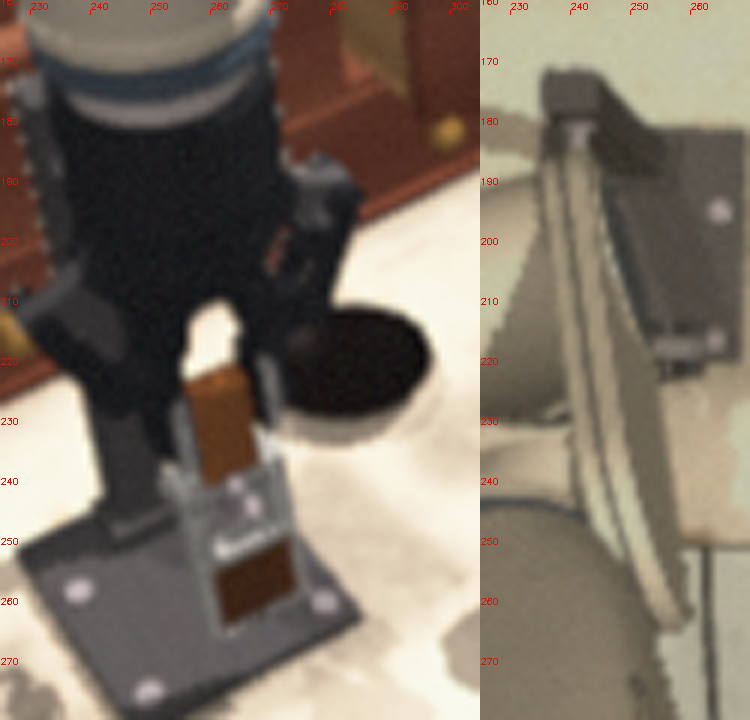

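Emit:
{"name": "send_rows", "arguments": {
  "rows": [
    [0.62, 0, 0, 0, 0],
    [0.57, 0, 0, 0, 0],
    [0.52, 0, 0, 0, 0],
    [0.47, 0, 0, 0, 0],
    [0.42, 0, 0, 0, 0]
  ]
}}

```text
t: 46.6
ee_pos: [437.8, 133.2, 155.7]
orientation: [-1.674, 1.571, 3.006]
force: [-0.4, 0.2, 0.4]
gripper_width: 49.5
```

Emit:
{"name": "send_rows", "arguments": {
  "rows": [
    [0.4, -3, 0, 0, 0],
    [0.4, -10, 0, 0, 0],
    [0.4, -15, 0, 0, 0],
    [0.4, -25, 0, 0, 0],
    [0.4, -40, 0, 0, 0]
  ]
}}

```text
t: 47.22
ee_pos: [437.3, 133.1, 249.9]
orientation: [-1.303, 1.569, -2.906]
force: [0.8, 0.6, 0.2]
gripper_width: 50.8
```

Emit:
{"name": "send_rows", "arguments": {
  "rows": [
    [0.4, -50, 0, 0, 0],
    [0.4, -20, -30, 30, 0],
    [0.4, 0, -30, 50, 0],
    [0.4, 0, 0, 50, 0],
    [0.4, 0, 0, 30, 0]
  ]
}}

```text
t: 47.85
ee_pos: [372.2, -26.4, 320.1]
orientation: [1.41, 1.568, -0.194]
force: [-0.1, -0.1, -0.4]
gripper_width: 51.2
```

```bash
python3 two.py w12
```

```text
[372.2 -26.4 320.1] 47.85 [[0.002, 0.999, -0.033], [-0.0, -0.033, -0.999], [-1.0, 0.002, 0.0]]
diff 1.6054497354497355
```

View pics/w12.png

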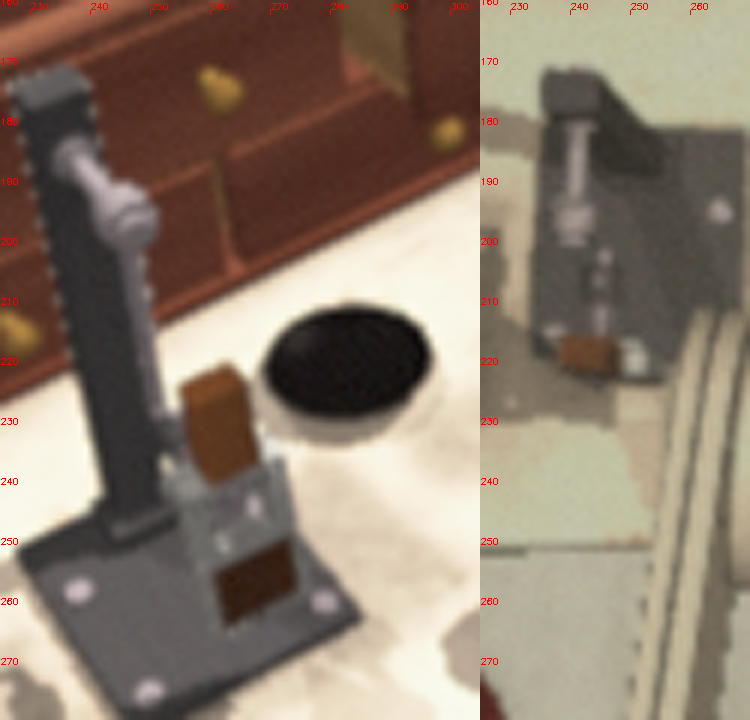

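Run:
```python
from h import *
T=dict(np.load('w12_top.npz'));S=dict(np.load('w12_scene.npz'))
print('T grip top c',onz(T,[(242.6,218.6)],182),'S grip top c',onz(S,[(261,223.3)],182))
print('S bottom-left front', onz(S,[(261.5,264.5)],54),'S bottom right',onz(S,[(274.8,259)],54))
# upright model, eye at saddle (437.5,133)
c=np.array([437.5,133,54]);print('pred corners',proj(S,[c+[-6,22,0],c+[-6,-22,0],c+[-6,22,83],c+[-6,-22,83],c+[-8,12,128],c+[-8,-12,128],c+[8,12,128]]))
P=cloud(S)
for u,v in [(258,235),(262,230),(266,235),(268,258),(272,255),(264,260),(257,250),(270,245)]: print(u,v,P[v,u].round(1))
```

```text
T grip top c [[439.33395342 129.70948482 182.        ]] S grip top c [[437.47338917 130.78694733 182.        ]]
S bottom-left front [[436.61552854 147.90736524  54.        ]] S bottom right [[430.86605737 113.51146709  54.        ]]
pred corners [[260.05345218 267.27031638]
 [275.52517056 258.34507397]
 [255.53223512 243.75251169]
 [272.06888092 234.83958198]
 [257.27752124 228.16084558]
 [266.65356537 223.30709075]
 [253.60234005 224.1641403 ]]
258 235 [432.5 144.9 158. ]
262 230 [431.2 133.9 167.8]
266 235 [430.1 126.8 148. ]
268 258 [430.8 130.9  70.7]
272 255 [428.2 120.6  76.5]
264 260 [430.3 142.2  72.3]
257 250 [433.1 153.7 113.6]
270 245 [431.8 120.  108.3]
```

```bash
sed -i "s/^a=crop.*/a=crop(I('scene'),235,295,205,280,8);b=crop(I('top'),235,270,205,280,8)/" two.py; python3 two.py w13; python3 -c "
import numpy as np,cv2
a=cv2.imread('pics/w12_scene.png').astype(int);b=cv2.imread('pics/w13_scene.png').astype(int)
print(abs(a-b)[205:280,235:295].mean(), abs(a-b)[205:280,235:295].max())"
```

```text
[372.6 -25.7 319.7] 48.0 [[0.002, 0.999, -0.035], [-0.0, -0.035, -0.999], [-1.0, 0.002, 0.0]]
diff 1.6444973544973545
1.5744444444444445 50
```

View pics/w13.png

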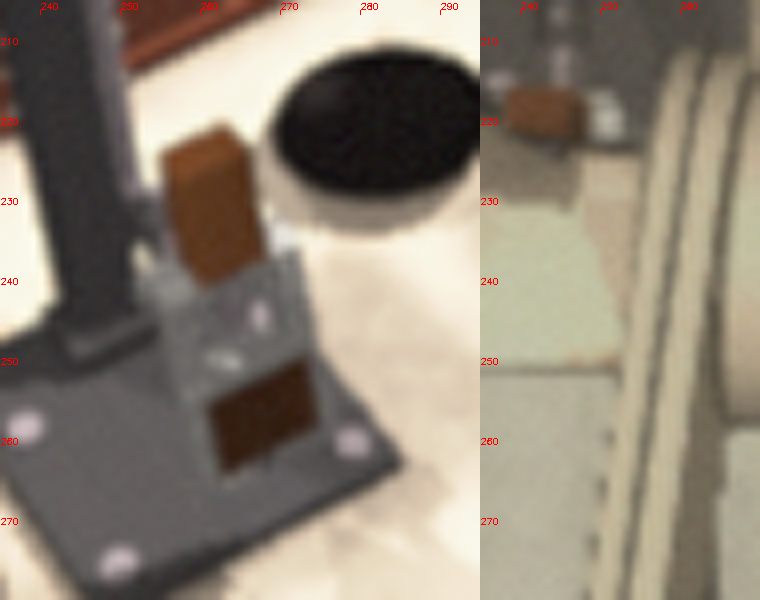

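Run:
```python
from h import *
for n in('w12_scene','w13_scene','w12_sceneb'):
    S=dict(np.load(n+'.npz'));P=cloud(S);hsv=cv2.cvtColor(S['image'],cv2.COLOR_RGB2HSV)
    x,y,z=P[...,0],P[...,1],P[...,2]
    w=(hsv[...,1]>130)&(x>415)&(x<455)&(y>95)&(y<165)&(z>45)&(z<195)
    g=w&(z>135);i=w&(z<110)
    for nm,m in(('grip',g),('inlay',i)):
        uv=np.argwhere(m)[:,::-1].astype(np.float32); q=P[m]
        print(n,nm,len(q),np.median(q,0).round(1),q.min(0).round(0),q.max(0).round(0))
    pl=(x>424)&(x<436)&(y>100)&(y<165)&(z>52)&(z<178); q=P[pl]
    A=np.c_[q[:,1:],np.ones(len(q))];c=np.linalg.lstsq(A,q[:,0],rcond=None)[0]
    print('front plane x = a y + b z + c',c.round(3))
    for lo in range(55,180,15):
        k=q[(q[:,2]>=lo)&(q[:,2]<lo+15)]
        if len(k)>3: print(lo,'y',k[:,1].min().round(0),k[:,1].max().round(0),'mid',(k[:,1].min()+k[:,1].max())/2)
```

```text
w12_scene grip 152 [431.3 135.9 168.3] [429. 125. 141.] [442. 146. 185.]
w12_scene inlay 82 [430.7 131.8  77.7] [428. 118.  63.] [434. 147.  91.]
front plane x = a y + b z + c [5.0000e-02 1.0000e-03 4.2437e+02]
55 y 111.0 154.0 mid 132.4703756672635
70 y 111.0 154.0 mid 132.27125858020966
85 y 111.0 155.0 mid 133.026136834547
100 y 112.0 155.0 mid 133.24680074364397
115 y 112.0 155.0 mid 133.49604350842858
130 y 111.0 155.0 mid 133.03491518718596
145 y 123.0 146.0 mid 134.40443405283094
160 y 122.0 146.0 mid 133.85288571832047
175 y 122.0 146.0 mid 133.81966109370734
w13_scene grip 149 [431.4 135.7 169.1] [428. 125. 141.] [443. 145. 185.]
w13_scene inlay 82 [430.6 131.5  76.7] [429. 117.  65.] [432. 145.  91.]
front plane x = a y + b z + c [ 5.10000e-02 -0.00000e+00  4.24322e+02]
55 y 110.0 154.0 mid 132.08927334350506
70 y 110.0 154.0 mid 131.95513853841288
85 y 110.0 155.0 mid 132.28896284717604
100 y 113.0 154.0 mid 133.42315184104382
115 y 110.0 155.0 mid 132.5073302713721
130 y 111.0 154.0 mid 132.76475294044243
145 y 123.0 145.0 mid 134.13348346638583
160 y 123.0 145.0 mid 133.94231817494142
175 y 122.0 145.0 mid 133.58554806962013
w12_sceneb grip 151 [431.3 135.8 168.9] [428. 125. 143.] [443. 146. 184.]
w12_sceneb inlay 82 [430.6 131.8  76.6] [428. 118.  64.] [433. 145.  90.]
front plane x = a y + b z + c [ 4.80000e-02 -1.00000e-03  4.24755e+02]
55 y 110.0 154.0 mid 131.79708901080798
70 y 110.0 154.0 mid 132.0063547647734
85 y 111.0 154.0 mid 132.55188693890017
100 y 111.0 155.0 mid 132.8783265506304
115 y 111.0 155.0 mid 132.89482949760088
130 y 111.0 154.0 mid 132.6403562221683
145 y 123.0 146.0 mid 134.29149857586538
160 y 122.0 145.0 mid 133.7530394475927
175 y 123.0 146.0 mid 134.25713519144412
```

Run:
```python
from h import *
for n,tx,tz in(('w5_scene',395.2,288.4),('w6_scene',399.5,171.8),('w7_scene',424.5,171.6),('w9_scene',441.7,168.5),('w10_scene',437.6,156.3),('w11_scene',437.8,155.7),('w12_scene',0,0),('w12_sceneb',0,0),('w13_scene',0,0),('w13_sceneb',0,0)):
    S=dict(np.load(n+'.npz'));P=cloud(S);hsv=cv2.cvtColor(S['image'],cv2.COLOR_RGB2HSV)
    x,y,z=P[...,0],P[...,1],P[...,2]
    cx=tx or 437.8; u=(tz-99.8) if tz else 55
    w=(hsv[...,1]>110)&(abs(x-cx)<20)&(abs(y-132)<24)
    i=w&(z>u-2)&(z<u+48); q=P[i]
    zz=np.sort(q[:,2]); pl=(abs(x-cx)<12)&(abs(y-132)<26)&(z>u-15)&(z<u+80); k=P[pl][:,2]
    print(n,len(q),'inlay z med',np.median(q[:,2]).round(1),'mean',q[:,2].mean().round(1),'p10/90',np.percentile(q[:,2],[10,90]).round(1),'minus u',(q[:,2].mean()-u).round(1),'bottom',np.percentile(k,[1,3]).round(1),'x',np.median(q[:,0]).round(1), 'tool-x', round(np.median(q[:,0])-cx,1))
```

```text
w5_scene 124 inlay z med 209.8 mean 209.5 p10/90 [198.3 220.7] minus u 20.9 bottom [188.6 190. ] x 389.3 tool-x -5.9
w6_scene 95 inlay z med 92.7 mean 93.2 p10/90 [ 81.9 104.4] minus u 21.2 bottom [72.1 73.9] x 393.3 tool-x -6.2
w7_scene 94 inlay z med 92.1 mean 92.5 p10/90 [ 81.2 103. ] minus u 20.7 bottom [71.2 73.5] x 418.4 tool-x -6.1
w9_scene 91 inlay z med 90.5 mean 89.9 p10/90 [ 79.1 100.2] minus u 21.2 bottom [67.8 70.3] x 435.4 tool-x -6.3
w10_scene 87 inlay z med 77.4 mean 77.7 p10/90 [66.9 88.5] minus u 21.2 bottom [56.  57.6] x 432.0 tool-x -5.6
w11_scene 90 inlay z med 76.9 mean 77.2 p10/90 [66.3 87.7] minus u 21.3 bottom [55.6 57.6] x 430.6 tool-x -7.2
w12_scene 90 inlay z med 77.1 mean 77.1 p10/90 [67.  86.3] minus u 22.1 bottom [55.8 57.6] x 430.7 tool-x -7.1
w12_sceneb 91 inlay z med 77.2 mean 77.3 p10/90 [66.4 87.7] minus u 22.3 bottom [56.2 57.6] x 430.6 tool-x -7.2
w13_scene 90 inlay z med 76.6 mean 77.2 p10/90 [66.  87.7] minus u 22.2 bottom [56.1 57.9] x 430.6 tool-x -7.2
w13_sceneb 90 inlay z med 76.8 mean 76.9 p10/90 [66.  86.9] minus u 21.9 bottom [56.1 57.3] x 430.7 tool-x -7.1
```

Run:
```python
from h import *
for n,c,g0,g1 in(('scene0',(513,-171),91,136),('w12_scene',(437.6,133),137,182),('w12_sceneb',(437.6,133),137,182),('w13_scene',(437.6,133),137,182)):
    S=dict(np.load(n+'.npz'));P=cloud(S);hsv=cv2.cvtColor(S['image'],cv2.COLOR_RGB2HSV)
    x,y,z=P[...,0],P[...,1],P[...,2]
    m=(hsv[...,1]>110)&(hsv[...,0]<20)&(abs(x-c[0])<20)&(abs(y-c[1])<18)&(z>g0-5)&(z<g1+12)
    q=P[m];f=q[(q[:,0]<c[0]-3)]; uv=np.argwhere(m)[:,::-1]
    print(n,len(q),'z pct 2,50,98',np.percentile(q[:,2],[2,10,50,90,98]).round(1),'front mean z',f[:,2].mean().round(1),'x',np.median(f[:,0]).round(1),'exp mid',(g0+g1)/2)
    top=q[q[:,0]>c[0]-1]; print('  top face z',np.median(top[:,2]).round(1),len(top))
    # side-bar/plate aluminium top: pixel rows
    print('  uv box',uv.min(0),uv.max(0), 'proj top front L/R, bottom',proj(S,[[c[0]-8,c[1]+12,g1],[c[0]-8,c[1]-12,g1],[c[0]-8,c[1]+12,g0],[c[0]-8,c[1]-12,g0]]).round(1).tolist(),'centroid',uv.mean(0).round(2))
```

```text
scene0 102 z pct 2,50,98 [ 95.9 100.3 120.3 133.6 134.7] front mean z 115.8 x 506.5 exp mid 113.5
  top face z 133.0 18
  uv box [338 172] [345 186] proj top front L/R, bottom [[340.5, 175.7], [347.0, 172.4], [340.2, 188.3], [346.6, 185.0]] centroid [341.71 178.89]
w12_scene 166 z pct 2,50,98 [142.7 147.6 167.6 182.6 183.4] front mean z 164.2 x 431.0 exp mid 159.5
  top face z 182.0 22
  uv box [256 221] [267 239] proj top front L/R, bottom [[257.3, 228.1], [266.6, 223.3], [259.8, 242.2], [268.8, 237.3]] centroid [261.17 230.33]
w12_sceneb 162 z pct 2,50,98 [143.3 147.6 168.7 182.3 183.1] front mean z 163.9 x 430.8 exp mid 159.5
  top face z 181.9 23
  uv box [256 221] [267 239] proj top front L/R, bottom [[257.3, 228.1], [266.6, 223.3], [259.8, 242.2], [268.8, 237.3]] centroid [261.22 230.27]
w13_scene 161 z pct 2,50,98 [143.2 147.5 168.2 182.7 183.5] front mean z 164.2 x 430.9 exp mid 159.5
  top face z 181.8 20
  uv box [256 221] [267 239] proj top front L/R, bottom [[257.3, 228.1], [266.6, 223.3], [259.8, 242.2], [268.8, 237.3]] centroid [261.2  230.27]
```

Run:
```python
from h import *
S=dict(np.load('w13_scene.npz'))
for nm,X in(('tip top',[427,133,141]),('tip front mid',[423,133,133]),('arm end front',[423,133,125]),('eye front (bar under)',[431.5,133,129]),('bar top front L',[431.5,155,137]),('bar top front R',[431.5,111,137]),('win bottom',[431.5,133,99]),('winTL',[431.5,146,129]),('winTR',[431.5,120,129])):
    print(nm,proj(S,[X]).round(1), proj(S,[np.array(X)+[0,0,2.3]]).round(1))
ims=[cv2.imread(f'pics/{n}.png')[225:270,248:283].astype(float) for n in('w12_scene','w12_sceneb','w13_scene','w13_sceneb')]
a=np.mean(ims,0).astype(np.uint8)
a=cv2.resize(a,None,fx=16,fy=13,interpolation=cv2.INTER_NEAREST)
for u in range(248,283,5): cv2.putText(a,str(u),((u-248)*16,10),0,.35,(0,0,255))
for v in range(225,270,5): cv2.putText(a,str(v),(0,(v-225)*13+10),0,.35,(0,0,255))
cv2.imwrite('pics/zz.png',a)
W=dict(np.load('w1_scene.npz'));P=cloud(W)
m=(P[...,0]>425)&(P[...,0]<480)&(P[...,1]>105)&(P[...,1]<165)&(P[...,2]>110)&(P[...,2]<150)
for v,u in np.argwhere(m): print((u,v),P[v,u].round(0).astype(int).tolist(),end=' ')
```

```text
tip top [[264.7 239.2]] [[264.6 238.5]]
tip front mid [[266.  242.6]] [[265.9 241.9]]
arm end front [[266.4 245. ]] [[266.3 244.3]]
eye front (bar under) [[264.3 241.6]] [[264.2 241. ]]
bar top front L [[255.5 243.8]] [[255.4 243.1]]
bar top front R [[272.1 234.8]] [[272.  234.1]]
win bottom [[265.8 250.4]] [[265.7 249.7]]
winTL [[259.4 244.3]] [[259.3 243.6]]
winTR [[269.1 239. ]] [[269.  238.3]]
(np.int64(254), np.int64(228)) [477, 132, 137] (np.int64(255), np.int64(228)) [480, 129, 133] (np.int64(254), np.int64(229)) [477, 133, 135] (np.int64(255), np.int64(229)) [471, 133, 139] (np.int64(256), np.int64(229)) [476, 129, 133] (np.int64(257), np.int64(229)) [477, 126, 130] (np.int64(253), np.int64(230)) [478, 136, 132] (np.int64(254), np.int64(230)) [477, 134, 131] (np.int64(255), np.int64(230)) [475, 132, 132] (np.int64(256), np.int64(230)) [474, 130, 132] (np.int64(257), np.int64(230)) [472, 128, 132] (np.int64(258), np.int64(230)) [473, 125, 129] (np.int64(252), np.int64(231)) [479, 138, 129] (np.int64(253), np.int64(231)) [475, 137, 132] (np.int64(254), np.int64(231)) [472, 136,
[... 6778 characters left out ...]
int64(255), np.int64(243)) [439, 153, 132] (np.int64(256), np.int64(243)) [439, 150, 129] (np.int64(259), np.int64(243)) [439, 143, 125] (np.int64(260), np.int64(243)) [440, 140, 122] (np.int64(261), np.int64(243)) [440, 138, 120] (np.int64(262), np.int64(243)) [434, 138, 125] (np.int64(263), np.int64(243)) [428, 139, 132] (np.int64(254), np.int64(244)) [442, 154, 127] (np.int64(260), np.int64(244)) [440, 141, 120] (np.int64(261), np.int64(244)) [441, 138, 116] (np.int64(262), np.int64(244)) [436, 138, 120] (np.int64(263), np.int64(244)) [429, 138, 127] (np.int64(263), np.int64(245)) [429, 139, 123] (np.int64(264), np.int64(245)) [427, 137, 125] (np.int64(264), np.int64(246)) [425, 138, 123]
```

View pics/zz.png

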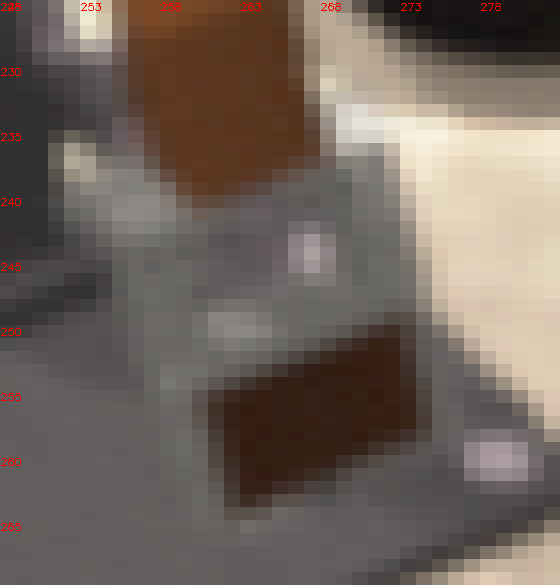

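Emit:
{"name": "send_rows", "arguments": {
  "rows": [
    [0.4, 0, 0, 0, 0],
    [0.4, 0, 0, 0, 0],
    [0.4, 0, 0, 0, 0],
    [0.4, 0, 0, 0, 0],
    [0.4, 0, 0, 0, 0]
  ]
}}

```text
t: 48.78
ee_pos: [372.7, -24.7, 318.7]
orientation: [-1.641, 1.571, 3.039]
force: [0.1, 0.9, -0.6]
gripper_width: 51.0
```

```bash
python3 two.py w14
python3 - <<'E'
from h import *
for n in('w12_scene','w13_scene','w14_scene','w14_sceneb'):
    S=dict(np.load(n+'.npz'));P=cloud(S);hsv=cv2.cvtColor(S['image'],cv2.COLOR_RGB2HSV)
    x,y,z=P[...,0],P[...,1],P[...,2]
    for lo,hi in((60,100),(140,190)):
        m=(hsv[...,1]>110)&(abs(x-437)<20)&(abs(y-132)<24)&(z>lo)&(z<hi);uv=np.argwhere(m)[:,::-1];print(n,len(uv),uv.mean(0).round(2),P[m].mean(0).round(1))
print(monitor.sense()['force'],monitor.sense()['t'])
# bystanders: compare
a=cv2.imread('pics/scene0.png');b=cv2.imread('pics/w14_scene.png');cv2.imwrite('pics/f.png',cv2.resize(b[140:300,190:430],(792,528)))
E
```

```text
[372.7 -24.7 318.7] 48.775 [[-0.0, 0.999, -0.032], [0.0, -0.032, -0.999], [-1.0, -0.0, -0.0]]
diff 1.6522222222222223
w12_scene 90 [267.28 256.52] [430.7 132.2  77.1]
w12_scene 166 [261.17 230.33] [432.4 135.5 166.7]
w13_scene 90 [267.51 256.4 ] [430.6 131.6  77.2]
w13_scene 160 [261.17 230.22] [432.4 135.4 167. ]
w14_scene 90 [267.19 256.56] [430.6 132.5  77.3]
w14_scene 164 [261.07 230.32] [432.4 135.7 166.9]
w14_sceneb 92 [266.98 256.7 ] [430.6 133.1  77.2]
w14_sceneb 164 [260.88 230.44] [432.5 136.2 166.8]
[-0.51179112  0.20258037 -0.96622533] 48.925
```

View pics/f.png

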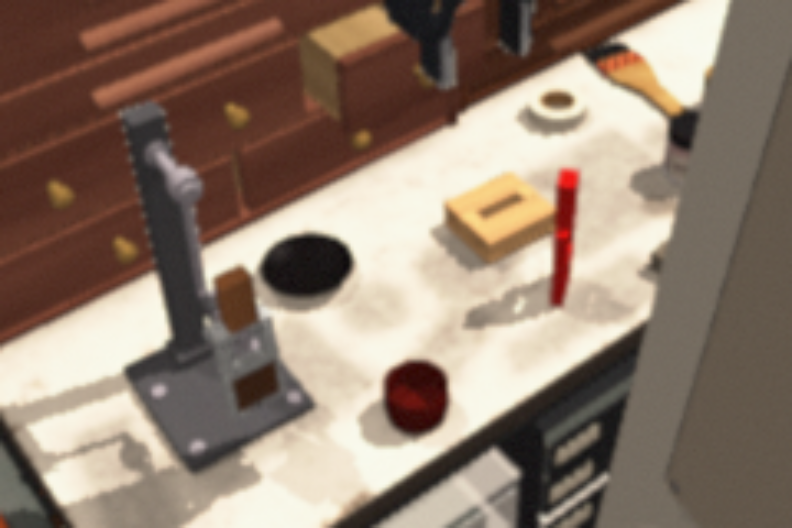

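```bash
python3 -c "
from h import *
print(hand_in())"
```

```text
the job is handed in; nothing more can be done
None
```

The plate is hanging on the hook, nearly still, and I handed the job in at about 49 s; no verdict is reported.

- **Steadying:** I closed the open fingers slowly around the hook's tip without gripping it. Then I let the hook lean on one finger and brought it slowly back to centre. Pictures before the fetch showed it hanging still.
- **Pressing back:** I took the plate from the rack, passed its eye over the tip and pressed it back. The stop was felt at about 6 N. I then held about 11 to 12 N on the wrist sensor for more than 1 s, with the eye about 17 mm above the saddle.
- **Seating and release:** I eased off, lowered the eye behind the tip onto the arm, moved it forward until it touched the tip, let go and backed away.

**Last checks**
- The plate is centred on the hook sideways and upright to about 0.03 rad. Its front face lies against the tip, with a remaining sway of about ±1 mm.
- The highest force on the stand was about 12 N on the wrist sensor.
- The cup, the dish and the red look-alike look unmoved. The jar is only partly visible in the last picture, and I never went near it.
- **Height disagreement:** both the camera and the arm readings put the eye about 2 mm above its nominal height, and the limit is 3 mm. The hook's arm also read about 1 to 2 mm high in the same camera and the plate was on a firm seat. I took it as a measuring offset and did not resolve it further.

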